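Load the draw balls into the ball machine's feed channel

ROBOT

A 6-joint arm with a two-finger parallel gripper is mounted at the origin on the work surface. World frame = base frame: x ahead of the robot, y to its left, z up, the work surface at z = 0. Lengths are in mm, angles in rad, forces in N, time in s.
With the tool pointing down it reaches from about 375 to 750 mm from the base axis. Payload 9 kg.
Tool frame: the origin (TCP) lies midway between the tips of the shut fingers; the grasp point (between the pads) lies 19 mm behind it; z points along the fingers, y is the line along which they close (so a half turn about z gives the same grasp; the last joint's range is limited). The gripper opens to 85 mm and grips with 20 to 120 N. Pads are 22 mm wide; open, the fingers measure 114 mm over their backs; the gripper's body (76 mm by 85 mm) begins 54 mm behind the grasp point. The pads swing forward as they close: fully open they stand 13 mm farther back than shut.
Start: joints at [-1.53, 0.104, 0.097, 1.564, 0, 1.353], TCP at [153.561, -580.048, 231.331] pointing down, gripper open.
Joint ranges: [-2.99, 2.99], [-0.84, 1.86], [-1.1, 1.16], [-1.84, 2.11], [-1.51, 1.56], [-3.14, 3.14]. Speed limits (rad/s): [2.22, 2.22, 2.57, 3.14, 3.14, 3.14].

INTERFACE

Orientations are given as a unit quaternion [w, x, y, z].
In Python, from workcell import robot gives the robot as it stands.
- The arm moves only by the tool carry_out, never from a script. Its arguments are lists of equal length, an entry for each row: "grip": the finger opening in m, from 0 to 0.0854; "linear": the shift along the tool's x, y, z in m, a list of three; "rot": the turn, a rotation vector about the tool's x, y, z in rad, a list of three. A call has 1 to 8 rows; each row is the pose to reach, as a shift and turn from the pose commanded when the call began, along the tool's axes at that moment; what a row does not reach only later rows make up. A row lasts 1/8 s, in which the tool goes at most 62.5 mm and 10.7 degrees, less where a joint would pass 70% of its speed; a pose out of reach is approached as far as the arm can. A call with a gripper value outside its range is refused whole. The fingers move at their own pace and stop on an object; "newtons" is the grip in N (left out, the last holds). Time passes only in rows, so rows that repeat a pose let the fingers close. It gives the time, the measured TCP pose, the force, the opening and the grip force at its end, in the units of the state.
- robot.get_obs(): the state, without advancing time (a new reading comes with each control period).
- robot.camera(name): name is "scene" or "side" or "wrist"; returns a dict with "frame" (420x560x3 uint8, red, green, blue), "intrinsics" (3x3 intrinsics, pixels), "pose" (4x4, takes a point from camera to world coordinates). Camera axes: x right, y down, z forward; pixel columns grow to the right and rows downward; lengths in mm; the calibration is good to about 2 mm. A picture is of the moment at which its call begins. There is no depth.
- robot.finish_job(): hands the job in; it is judged then, once.
Trained networks look in a picture, given as the dict that the camera call returned (one of the last four; its "shot" number tells which), for a name from the list of things; names that differ only in an ending like _2 or _b are one class to them, and where a whole thing is asked for, a point or a joint stands for the part that bears it (a point fixed in the world has none). Each returns a list of dicts, best first, with "confidence" (0 to 1); they miss things now and then, are a little off and sometimes report something else, mostly with a low value. They report only what shows in the picture. A call takes as long as a camera call.
- robot.recognise(picture, query): "uv" ([column, row] in pixels, amid what is visible of it).
- robot.trace(picture, query): "pixels" (420x560 bool, what is visible of it) and "uv" ([column, row] in pixels, amid what is visible of it).
- robot.pinpoint(picture, query): "uv" ([column, row] in pixels: a listed point, or the origin of a listed thing).
The state is a dict: "t": time; "q": joint angles; "joint_velocities": joint speeds; "joint_torque": joint torques, N m; "position": TCP position; "ee_rot": TCP orientation; "contact_force": force on the tool from outside, world axes, zero at the start; "moment": the same for the moment, N m; "opening": opening from 0.0 (shut) to 1.0 (fully open); "finger_force": force on a finger pad.
Only numpy, scipy, OpenCV 4.12 (cv2) and the standard library are available. Lean on these libraries where they do the work, as an engineer would, in place of code of your own. Each camera call takes 0.05 s, during which the arm holds its last target. There are 200 camera calls.

TASK

Load the ball machine for the draw: pull the feed channel's gate fully up, then carry the ball tray by its upright tab to the channel's flared inlet and tip it there so that all six balls run down the groove in single file and queue against the machine. Do not touch the balls with the gripper and let none fall; leave the gate up, set the empty tray back down flat on the table, let go of it, and leave everything else standing where it is.

Things in the scene. Friction and masses are not known exactly. Their poses are not given: they have to be found in the camera images.
- tray: Loose beech ball tray, 192 x 88, walls to z 34, 0.2 to 0.4 kg. Origin on its underside; x towards its open mouth, y left, z up. Floor top at z 8, dimpled: the 4 balls along the straight guide (y -41) roll off when it is tipped nose-down some 24 degrees, the 2 of the deeper second row at some 34, so that all file out without wedging if tipped slowly. Inner width 76, cut down by a 45-degree wall from x 38 to a spout at x 76. Rear wall, x -87 to -75, carries the upright tab.
- tray_tab (a point): Point to grip in the tray's upright tab (tray x -81, y 0, z 74): the middle of its thickness (12, along tray x) and width (56, along tray y), 18 below its top edge at z 92. Ball tops are at z 39; the nearest balls are centred 24 in front of the tab.
- tray_mouth (a point): Middle of the tray's mouth, on the floor's upper face at its front lip (tray x 105, y -19, z 8). The spout that ends here runs from tray x 76 to 105, is 38 wide inside and 50 outside, walls to z 34; the floor under the lip is 8 thick.
- ball0_center (a point): Centre of one of the six white hard-plastic draw balls, 32 in diameter, 20 g, polished; each starts in a dimple of the tray (tray x, y: -57, -19).
- ball1_center (a point): Centre of one of the six white hard-plastic draw balls, 32 in diameter, 20 g, polished; each starts in a dimple of the tray (tray x, y: -38, +19).
- ball2_center (a point): Centre of one of the six white hard-plastic draw balls, 32 in diameter, 20 g, polished; each starts in a dimple of the tray (tray x, y: -19, -19).
- ball3_center (a point): Centre of one of the six white hard-plastic draw balls, 32 in diameter, 20 g, polished; each starts in a dimple of the tray (tray x, y: 0, +19).
- ball4_center (a point): Centre of one of the six white hard-plastic draw balls, 32 in diameter, 20 g, polished; each starts in a dimple of the tray (tray x, y: +19, -19).
- ball5_center (a point): Centre of one of the six white hard-plastic draw balls, 32 in diameter, 20 g, polished; each starts in a dimple of the tray (tray x, y: +57, -19).
- machine: Fixed ball-draw machine: grey base cabinet 280 x 280 x 140 under a clear globe 250 in diameter, 425 high in all. Origin: on the table below the middle of its front face, where the port with the shut hatch is; x points level into the machine. The feed channel stands before that face, on the -x side.
- channel: Feed channel, an aluminium groove with a flat floor, sloping 14 degrees down to the machine. Origin: on the floor at the lower end, by the shut hatch, 45 above the table; x down the slope, z square to the floor. 38 wide inside, from x -302 to 0; walls 30 high, 5 thick, gate posts (54 high) outside them at x -210. Six queued balls lie at x -19 to -178, centres 16 above the floor.
- inlet (a point): On the channel's floor in the middle of the flared inlet, channel x -295, about 116 above the table. From channel x -252 to -302 the walls flare from 38 to 70 apart. Between inlet and gate there is room for three balls at most.
- gate (a joint): Slide of the channel's gate, a steel plate across the groove at channel x -210, in m: 0 shut, 0.045 at its upper stop. It moves square to the channel's floor (along channel z), takes a pull of about 7 N (tight slide) and stays where it is left.
- gate_tab (a point): Point to grip in the gate's black pull tab: moves with the gate; 82 above the groove's floor when shut. The tab is 12 thick along channel x, 50 wide along channel y, and reaches from 22 below to 16 above this point.
- bottle: Bystander: green glass bottle, 62 in diameter, 205 high; origin under its centre.
- tumbler: Bystander: clear glass tumbler, 72 in diameter, 95 high; origin under its centre.
- beaker: Bystander: white china coffee beaker without handle, 78 in diameter, 85 high; origin under its centre.
- stapler: Bystander: grey stapler, 125 x 36 x 45 high; origin under its centre.
- microphone: Bystander: hand microphone lying on the table between tray and inlet, 210 long along its x, 53 high; origin on the table under its middle.

How it is judged:
By the outcome, as a careful person would: the job done as asked, in the order asked, and still so for the second after the job is handed in, with the robot touching nothing.
It also fails if it takes over 61 s, if anything falls off the work surface, if the arm or the gripper's body presses on something with over 40 N, if the wrist force passes 120 N, or if a joint passes its speed limit or range.

## Working session

There is one attempt and no reset: what is moved stays moved. The work goes in short steps, Python scripts to look and compute and a tool call to move; the robot and the scene stay as the last step left them, time stands still between calls to the robot, and variables do not carry over. Pictures are saved under pics/ and viewed, at most 10 in all, crops included, and the job is handed in when it is done.

Besides the shell and the picture viewer there is one more tool, called after "Request:" by a JSON object that holds its "name" and its "arguments", one argument or row to a line. carry_out: Moves the arm, as the interface text tells. Its arguments: {"type":"object","properties":{"grip":{"type":"array"},"linear":{"type":"array"},"rot":{"type":"array"},"newtons":{"type":"number"}},"required":["grip","linear","rot"]}

```bash
ls; mkdir -p pics
cat > h.py <<'E'
import numpy as np, cv2, json
from scipy.spatial.transform import Rotation as R
from workcell import robot
def q2R(q): return R.from_quat([q[1],q[2],q[3],q[0]])
def ray(p,uv):
    K=np.array(p["intrinsics"]);T=np.array(p["pose"])
    d=T[:3,:3]@np.linalg.solve(K,[uv[0],uv[1],1]);return T[:3,3],d/np.linalg.norm(d)
def proj(p,X):
    K=np.array(p["intrinsics"]);T=np.array(p["pose"]);X=np.atleast_2d(X)
    c=(X-T[:3,3])@T[:3,:3];u=c@K.T;return u[:,:2]/u[:,2:]
def onz(p,uv,z):
    o,d=ray(p,uv);return o+d*(z-o[2])/d[2]
def tri(rs):
    A=0;b=0
    for o,d in rs:
        M=np.eye(3)-np.outer(d,d);A=A+M;b=b+M@o
    X=np.linalg.solve(A,b);return X,[np.linalg.norm((np.eye(3)-np.outer(d,d))@(X-o)) for o,d in rs]
def save(p,n,s=1): cv2.imwrite(n,cv2.resize(p["frame"][:,:,::-1],None,fx=s,fy=s))
E
python3 - <<'E'
from h import *
ps={n:robot.camera(n) for n in("scene","side","wrist")}
im=np.hstack([cv2.resize(ps[n]["frame"],(560,420)) for n in("scene","side")])
save(ps["scene"],"pics/a.png",1.4);save(ps["side"],"pics/b.png",1.4)
for n in ps: print(n,np.array(ps[n]["pose"])[:3,3].round(), np.array(ps[n]["pose"])[:3,2].round(2),ps[n]["intrinsics"][0][0])
for q in ["tray","tray_tab","tray_mouth","ball0_center","machine","channel","inlet","gate_tab","bottle","tumbler","beaker","stapler","microphone"]:
    rs=[]
    for n in("scene","side","wrist"):
        r=robot.pinpoint(ps[n],q)
        print(q,n,[(np.round(x["uv"]).tolist(),round(x["confidence"],2)) for x in r[:6]])
        if r and r[0]["confidence"]>.4: rs.append(ray(ps[n],r[0]["uv"]))
    if len(rs)>1:
        X,e=tri(rs);print("   ",X.round(1),np.round(e,1))
print(robot.get_obs())
E
```

```text
pics
scene [ 897. -378.  846.] [-0.37  0.42 -0.83] 390.15652489515793
side [128. 741. 764.] [ 0.39 -0.72 -0.58] 471.77819242262456
wrist [ 219. -562.  373.] [-0.26 -0.07 -0.96] 316.49976229879115
tray scene [([168.0, 291.0], 0.82), ([214.0, 218.0], 0.41)]
tray side []
tray wrist []
tray_tab scene [([124.0, 296.0], 0.93), ([167.0, 290.0], 0.49)]
tray_tab side [([365.0, 192.0], 0.92), ([277.0, 205.0], 0.17)]
tray_tab wrist []
    [ 450.9 -358.    68. ] [0.7 0.7]
tray_mouth scene [([218.0, 282.0], 0.96), ([164.0, 299.0], 0.39), ([287.0, 177.0], 0.33)]
tray_mouth side []
tray_mouth wrist []
ball0_center scene [([146.0, 310.0], 0.56)]
ball0_center side [([352.0, 207.0], 0.4)]
ball0_center wrist []
machine scene [([349.0, 151.0], 0.7), ([317.0, 136.0], 0.49)]
machine side [([186.0, 392.0], 0.92), ([263.0, 260.0], 0.24)]
machine wrist []
    [517.1 360.1  -4. ] [0.6 0.6]
channel scene [([352.0, 138.0], 0.92)]
channel side []
channel wrist []
inlet scene [([288.0, 178.0], 0.9), ([126.0, 299.0], 0.62), ([237.0, 346.0], 0.41), ([314.0, 137.0], 0.33)]
inlet side []
inlet wrist []
gate_tab scene
[... 962 characters left out ...]
, 'q': array([-1.52968908e+00,  1.04094522e-01,  9.73126601e-02,  1.56387816e+00,
       -4.60562077e-06,  1.35310066e+00]), 'joint_velocities': array([-0.00016724, -0.00070434, -0.0018727 , -0.00050447, -0.00078469,
       -0.0002592 ]), 'joint_torque': array([ 3.97370491e-05, -5.56748414e+01,  5.03765094e+01,  7.80066785e-04,
       -3.29009972e-04, -3.26924749e-06]), 'position': array([ 153.56634871, -580.06150978,  231.34087005]), 'ee_rot': array([ 6.76846263e-05,  9.91639306e-01,  1.29040625e-01, -8.30355492e-06]), 'contact_force': array([ 0.02975263, -0.23836122,  0.65682535]), 'moment': array([ 0.0249289 , -0.06175402,  0.02999692]), 'finger_force': 0.0, 'opening': 1.0005550373191712}
```

View pictures.

View pics/a.png

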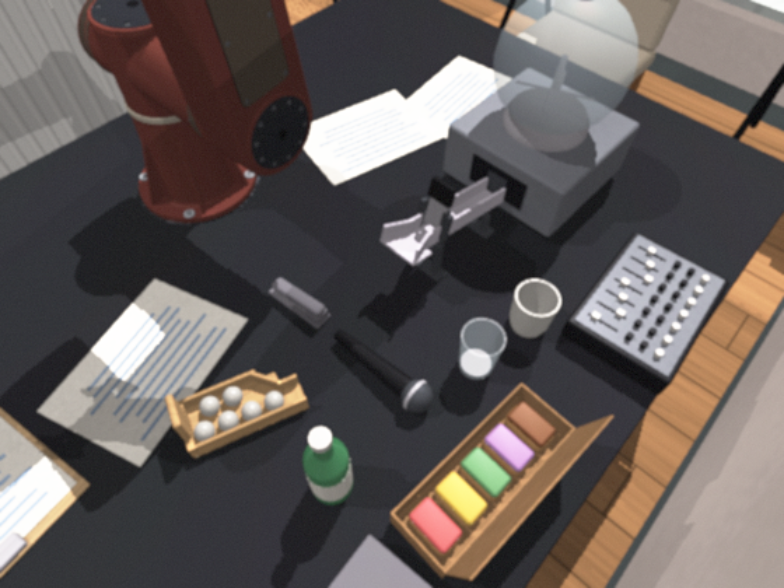

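View pics/b.png

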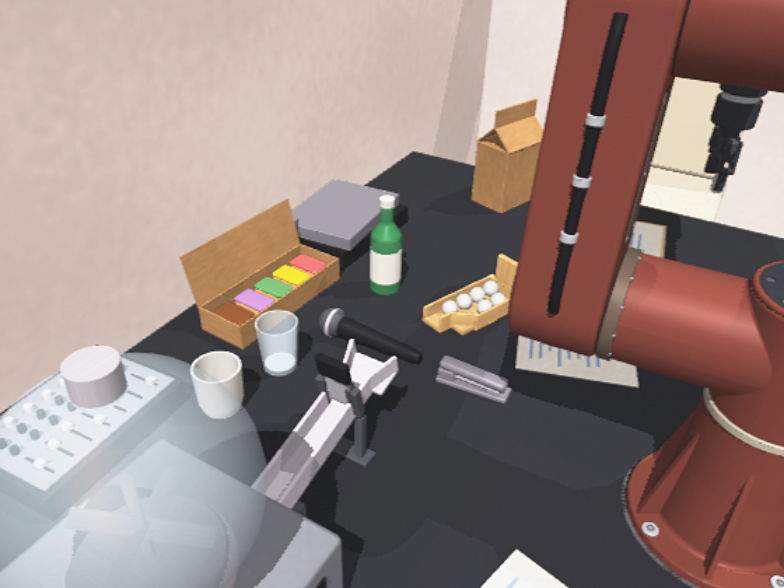

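Run:
```python
from h import *
s=robot.camera("scene");d=robot.camera("side");o=lambda u,z,p=s:print(u,z,onz(p,u,z).round(1))
np.savez("cams.npz",sp=s["pose"],sk=s["intrinsics"],dp=d["pose"],dk=d["intrinsics"])
P={}
for q,z in [("machine",0),("channel",45),("inlet",116),("gate_tab",175.4),("tray_tab",74),("tray_mouth",8),("tray",0)]:
  for n,p in(("s",s),("d",d)):
    r=robot.pinpoint(p,q)
    if r and r[0]["confidence"]>.5: print(q,n,np.round(r[0]["uv"],1),onz(p,r[0]["uv"],z).round(1),round(r[0]["confidence"],2))
for q in["ball0_center"]:
  r=robot.recognise(s,q)
  for x in r: print(q,np.round(x["uv"],1),onz(s,x["uv"],24).round(1),round(x["confidence"],2))
```

```text
machine s [352.2 151.2] [527.4 363.5   0. ] 0.89
machine d [184.9 391.5] [516.6 361.6   0. ] 0.65
inlet s [284.  181.8] [517.4  69.7 116. ] 0.91
inlet d [266.7 260. ] [508.3  83.1 116. ] 0.69
gate_tab s [316.3 137.4] [514.2 187.2 175.4] 0.7
gate_tab d [183.5 393.2] [427.3 451.9 175.4] 0.67
tray_tab d [364.8 191.4] [ 448.7 -351.2   74. ] 0.91
tray_mouth s [216.6 280.8] [ 542.6 -189.1    8. ] 0.87
tray_mouth d [308.9 227.3] [ 543.1 -202.4    8. ] 0.63
tray s [166.6 291. ] [ 473.5 -282.2    0. ] 0.67
tray d [342.8 222.1] [ 477.5 -283.5    0. ] 0.69
ball0_center [313.6 142.4] [434.8 293.8  24. ] 0.71
ball0_center [145.  309.9] [ 485.7 -344.1   24. ] 0.57
```

```bash
cat >> h.py <<'E'
c14,s14=np.cos(np.radians(14)),np.sin(np.radians(14))
def pitchrot(yaw,pit):
    """tool rotation for holding object with x heading yaw, nose down pit (deg): tool y=obj x, z=-obj z, x=obj y"""
    M=(R.from_euler('z',yaw,degrees=True)*R.from_euler('y',pit,degrees=True)).as_matrix()
    return R.from_matrix(np.c_[M[:,1],M[:,0],-M[:,2]])
def plan(targets):
    o=robot.get_obs();p=np.array(o["position"]);r=q2R(o["ee_rot"])
    print("at",p.round(1),"t",round(o["t"],2),"q",np.round(o["q"],2))
    for P,Q in targets:
        print("lin",(r.inv().apply(np.array(P)-p)/1000).round(4).tolist(),"rot",(r.inv()*Q).as_rotvec().round(4).tolist(), "deg",round(np.degrees((r.inv()*Q).magnitude()),1))
E
python3 - <<'E'
from h import *
from scipy.spatial.transform import Slerp
o=robot.get_obs();p=np.array(o["position"]);r=q2R(o["ee_rot"])
cz=np.array([0,s14,c14]);G=np.array([516,179,178.]);T=G-19*cz+95*cz
Q=pitchrot(90,14)
S=Slerp([0,1],R.concatenate([r,Q]))
mid=np.array([400,-200,330.])
plan([(mid,S(.5)),(T,Q)])
E
```

```text
at [ 153.6 -580.1  231.3] t 2.95 q [-1.53  0.1   0.1   1.56 -0.    1.35]
lin [0.3355, -0.3043, -0.0987] rot [0.0229, -0.1757, -1.4314] deg 82.6
lin [0.5493, -0.6588, -0.0205] rot [0.0457, -0.3513, -2.8629] deg 165.3
```

Request:
{"name": "carry_out", "arguments": {
  "grip": [0.085,0.085,0.085,0.085,0.085,0.085,0.085,0.085],
  "linear": [
    [0.3355,-0.3043,-0.0987],
    [0.3355,-0.3043,-0.0987],
    [0.3355,-0.3043,-0.0987],
    [0.3355,-0.3043,-0.0987],
    [0.3355,-0.3043,-0.0987],
    [0.3355,-0.3043,-0.0987],
    [0.3355,-0.3043,-0.0987],
    [0.3355,-0.3043,-0.0987]
  ],
  "rot": [
    [0.0229,-0.1757,-1.4314],
    [0.0229,-0.1757,-1.4314],
    [0.0229,-0.1757,-1.4314],
    [0.0229,-0.1757,-1.4314],
    [0.0229,-0.1757,-1.4314],
    [0.0229,-0.1757,-1.4314],
    [0.0229,-0.1757,-1.4314],
    [0.0229,-0.1757,-1.4314]
  ]
}}

```text
t: 3.95
position: [401.4, -197.5, 331.2]
ee_rot: [0.001, 0.657, 0.749, -0.081]
contact_force: [-0.6, -1.0, -0.6]
opening: 0.997
finger_force: 0.0
```

Run:
```python
from h import *
cz=np.array([0,s14,c14]);G=np.array([516,179,178.]);T=G-19*cz+95*cz
plan([(T,pitchrot(90,14))])
```

```text
at [ 401.4 -197.5  331.2] t 3.95 q [-0.64 -0.26 -0.07  1.77 -0.16  0.8 ]
lin [0.3819, 0.1711, 0.0178] rot [0.0235, -0.1727, -1.4238] deg 82.2
```

Request:
{"name": "carry_out", "arguments": {
  "grip": [0.085,0.085,0.085,0.085,0.085,0.085,0.085,0.085],
  "linear": [
    [0.3819,0.1711,0.0178],
    [0.3819,0.1711,0.0178],
    [0.3819,0.1711,0.0178],
    [0.3819,0.1711,0.0178],
    [0.3819,0.1711,0.0178],
    [0.3819,0.1711,0.0178],
    [0.3819,0.1711,0.0178],
    [0.3819,0.1711,0.0178]
  ],
  "rot": [
    [0.0235,-0.1727,-1.4238],
    [0.0235,-0.1727,-1.4238],
    [0.0235,-0.1727,-1.4238],
    [0.0235,-0.1727,-1.4238],
    [0.0235,-0.1727,-1.4238],
    [0.0235,-0.1727,-1.4238],
    [0.0235,-0.1727,-1.4238],
    [0.0235,-0.1727,-1.4238]
  ]
}}

```text
t: 4.95
position: [517.6, 196.7, 249.0]
ee_rot: [-0.002, -0.0, 0.993, -0.122]
contact_force: [0.3, -0.5, 0.4]
opening: 0.993
finger_force: 0.0
```

Run:
```python
from h import *
w=robot.camera("wrist");s=robot.camera("scene")
save(w,"pics/c.png",1.4)
rs=[]
for q in("gate_tab","inlet","channel","machine"):
  for n,p in(("w",w),("s",s)):
    r=robot.pinpoint(p,q);
    z={"gate_tab":175.4,"inlet":116,"channel":45,"machine":0}[q]
    for x in r[:2]: print(q,n,np.round(x["uv"],1),round(x["confidence"],2),onz(p,x["uv"],z).round(1))
    if q=="gate_tab" and r: rs.append(ray(p,r[0]["uv"]))
print(tri(rs))
m=robot.trace(w,"gate_tab")
for x in m[:2]:
    ys,xs=np.nonzero(x["pixels"]);print(x["confidence"],cv2.minAreaRect(np.c_[xs,ys].astype(np.float32)))
exp=np.array([[516,360-210*c14+z*s14+a*c14,45+210*s14+z*c14-a*s14] for z in(98,60) for a in(-6,6)])
print(proj(w,exp).round(1))
plan([])
```

```text
gate_tab w [291.5 221.8] 0.85 [516.5 183.4 175.4]
gate_tab s [316.4 136.9] 0.77 [513.3 188.7 175.4]
gate_tab s [149.5 289. ] 0.66 [ 535.3 -320.7  175.4]
inlet w [202.6 195. ] 0.61 [514.   81.5 116. ]
inlet s [286.6 181.5] 0.79 [521.3  74.6 116. ]
inlet s [336.4 259.6] 0.49 [737.5 -10.9 116. ]
channel w [505.1 195.8] 0.9 [514.4 364.8  45. ]
channel s [350.7 137.7] 0.86 [512.7 363.6  45. ]
machine w [490.5 190.5] 0.64 [517.4 367.2   0. ]
machine s [349.5 146.9] 0.59 [511.2 372.1   0. ]
(array([515.50364146, 184.63709129, 179.80250689]), [np.float64(0.42849190739933607), np.float64(0.4284919073993231)])
0.92 ((290.6700744628906, 220.0477294921875), (19.449203491210938, 82.19503021240234), 1.6365771293640137)
[[272.4 227.1]
 [290.3 227.1]
 [274.4 212.6]
 [289.7 212.6]]
at [517.9 193.7 250.9] t 5.5 q [ 0.25  0.08  0.09  1.65 -0.23  0.27]
```

View pics/c.png

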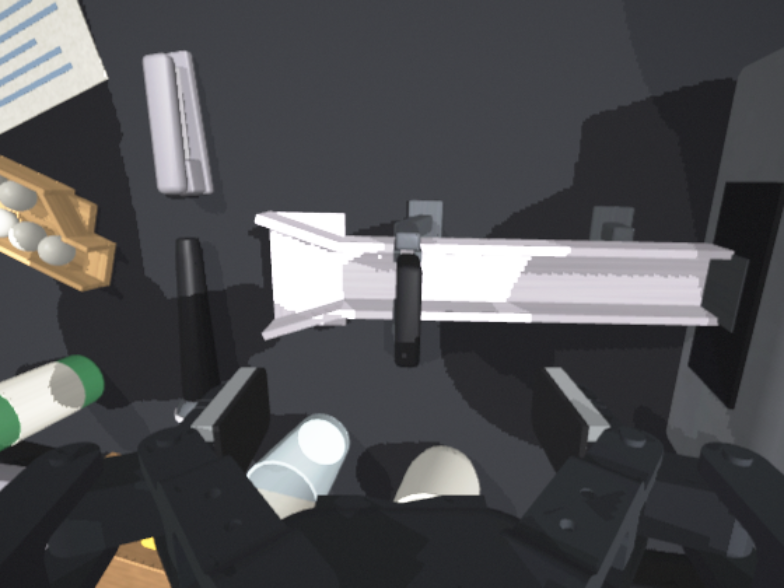

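Run:
```python
from h import *
cz=np.array([0,s14,c14]);G=np.array([516,183,175.4])+3*cz;T=G-19*cz;Q=pitchrot(90,14)
plan([(T+70*cz,Q),(T+35*cz,Q),(T,Q)])
```

```text
at [517.9 193.7 250.9] t 5.5 q [ 0.25  0.08  0.09  1.65 -0.23  0.27]
lin [0.002, 0.0079, 0.0219] rot [0.0009, -0.0028, -0.009] deg 0.5
lin [0.0019, 0.0078, 0.0569] rot [0.0009, -0.0028, -0.009] deg 0.5
lin [0.0018, 0.0078, 0.0919] rot [0.0009, -0.0028, -0.009] deg 0.5
```

Request:
{"name": "carry_out", "arguments": {
  "grip": [0.085,0.085,0.085,0.085],
  "linear": [
    [0.002,0.0079,0.022],
    [0.002,0.0079,0.035],
    [0.002,0.0079,0.035],
    [0.002,0.0079,0.035]
  ],
  "rot": [
    [0,0,0],
    [0,0,0],
    [0,0,0],
    [0,0,0]
  ]
}}

```text
t: 6.0
position: [516.0, 193.2, 215.6]
ee_rot: [-0.001, 0.004, 0.993, -0.121]
contact_force: [-0.2, 0.3, -0.7]
opening: 1.0
finger_force: 0.0
```

Run:
```python
from h import *
o=robot.get_obs();print(o["position"],o["joint_velocities"].round(3))
w=robot.camera("wrist");o=robot.get_obs();print(o["position"])
m=robot.trace(w,"gate_tab")[0];ys,xs=np.nonzero(m["pixels"]);print(cv2.minAreaRect(np.c_[xs,ys].astype(np.float32)))
cz=np.array([0,s14,c14]);cx=np.array([0,c14,-s14])
for x0 in(516,):
  for y0 in(365,368):
    e=np.array([[x0,y0-210*c14,45+210*s14]+z*cz+a*cx+[b,0,0] for z in(98,) for a in(-6,6) for b in (-25,25)]);print(y0,proj(w,e).round(1).tolist())
# finger midplane via tool frame
r=q2R(o["ee_rot"]);print((r.as_matrix()).round(3).tolist())
print(proj(w,np.array(o["position"])+r.apply([[0,0,-19],[0,40,-32],[0,-40,-32]])).round(1))
row=w["frame"][:, :, :];save(w,"pics/d.png")
```

```text
[516.01772596 193.17004008 215.60907243] [ 0.001 -0.001  0.006 -0.001 -0.    -0.   ]
[516.17875118 193.26352271 215.76684258]
((284.0, 238.0), (98.0, 22.0), 90.0)
365 [[269.4, 205.1], [271.2, 287.7], [291.3, 205.0], [291.6, 287.6]]
368 [[274.6, 205.4], [276.1, 288.3], [296.6, 205.2], [296.6, 288.1]]
[[-1.0, 0.008, -0.002], [0.008, 0.971, -0.241], [-0.0, -0.241, -0.971]]
[[283.9 286.5]
 [386.1 302.7]
 [181.4 302.5]]
```

View pics/d.png

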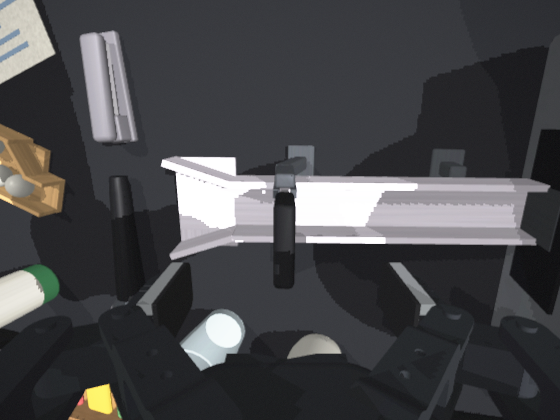

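Request:
{"name": "carry_out", "arguments": {
  "grip": [0.085,0.085,0.085,0.085,0.0,0.0,0.0,0.0],
  "linear": [
    [0,0,0.025],
    [0,0,0.045],
    [0,0,0.057],
    [0,0,0.057],
    [0,0,0.057],
    [0,0,0.057],
    [0,0,0.057],
    [0,0,0.057]
  ],
  "rot": [
    [0,0,0],
    [0,0,0],
    [0,0,0],
    [0,0,0],
    [0,0,0],
    [0,0,0],
    [0,0,0],
    [0,0,0]
  ],
  "newtons": 60
}}

```text
t: 7.1
position: [515.8, 179.0, 160.0]
ee_rot: [-0.001, 0.004, 0.992, -0.122]
contact_force: [-1.2, -30.2, 12.3]
opening: 0.14
finger_force: 16.3
```

Request:
{"name": "carry_out", "arguments": {
  "grip": [0.0,0.0],
  "linear": [
    [0,-0.001,0],
    [0,-0.001,0]
  ],
  "rot": [
    [0,0,0],
    [0,0,0]
  ]
}}

```text
t: 7.35
position: [515.8, 178.4, 160.2]
ee_rot: [-0.001, 0.004, 0.993, -0.122]
contact_force: [-1.0, -2.9, 4.4]
opening: 0.135
finger_force: 59.9
```

Request:
{"name": "carry_out", "arguments": {
  "grip": [0.0,0.0,0.0,0.0,0.0,0.0,0.0,0.0],
  "linear": [
    [0,0,-0.008],
    [0,0,-0.016],
    [0,0,-0.024],
    [0,0,-0.032],
    [0,0,-0.039],
    [0,0,-0.044],
    [0,0,-0.046],
    [0,0,-0.046]
  ],
  "rot": [
    [0,0,0],
    [0,0,0],
    [0,0,0],
    [0,0,0],
    [0,0,0],
    [0,0,0],
    [0,0,0],
    [0,0,0]
  ]
}}

```text
t: 8.35
position: [515.2, 187.6, 197.8]
ee_rot: [-0.004, 0.005, 0.992, -0.123]
contact_force: [15.2, -14.5, -42.0]
opening: 0.13
finger_force: 60.5
```

Request:
{"name": "carry_out", "arguments": {
  "grip": [0.0,0.0],
  "linear": [
    [0,0,0],
    [0,0,0]
  ],
  "rot": [
    [0,0,0],
    [0,0,0]
  ]
}}

```text
t: 8.6
position: [515.2, 187.6, 197.8]
ee_rot: [-0.004, 0.005, 0.992, -0.123]
contact_force: [15.1, -13.5, -42.2]
opening: 0.132
finger_force: 60.5
```

Run:
```python
from h import *
o=robot.get_obs();print(o["position"],o["contact_force"],o["moment"])
w=robot.camera("wrist");d=robot.camera("side")
save(w,"pics/e.png");
cv2.imwrite("pics/f.png",cv2.resize(d["frame"][200:380,150:330,::-1],None,fx=3,fy=3))
```

```text
[515.21504915 187.58341451 197.76042869] [ 15.1231085  -13.49622943 -42.2140388 ] [-0.37916516 -3.40031061  0.31869342]
```

View pics/f.png

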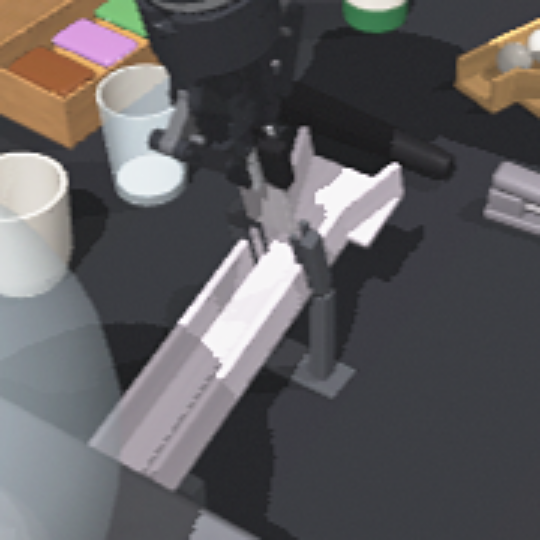

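View pics/e.png

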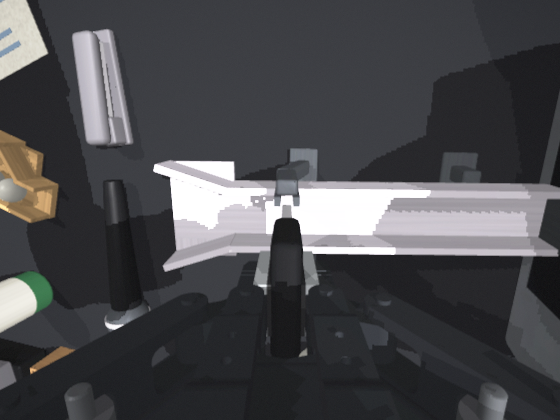

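Request:
{"name": "carry_out", "arguments": {
  "grip": [0.0,0.0,0.0],
  "linear": [
    [0,0,-0.001],
    [0,0,-0.002],
    [0,0,-0.002]
  ],
  "rot": [
    [0,0,0],
    [0,0,0],
    [0,0,0]
  ]
}}

```text
t: 9.07
position: [515.0, 187.6, 198.0]
ee_rot: [-0.005, 0.005, 0.992, -0.124]
contact_force: [18.9, -17.0, -51.1]
opening: 0.129
finger_force: 59.0
```

Request:
{"name": "carry_out", "arguments": {
  "grip": [0.0,0.0,0.0,0.085,0.085,0.085,0.085,0.085],
  "linear": [
    [0,0,0.004],
    [0,0,0.008],
    [0,0,0.008],
    [0,0,0.008],
    [0,0,0.008],
    [0,0,0.008],
    [0,0,-0.03],
    [0,0,-0.06]
  ],
  "rot": [
    [0,0,0],
    [0,0,0],
    [0,0,0],
    [0,0,0],
    [0,0,0],
    [0,0,0],
    [0,0,0],
    [0,0,0]
  ]
}}

```text
t: 10.07
position: [515.9, 205.0, 266.0]
ee_rot: [-0.001, 0.004, 0.993, -0.121]
contact_force: [0.5, 0.1, -0.3]
opening: 0.997
finger_force: 0.0
```

Run:
```python
from h import *
o=robot.get_obs();print(o["position"],o["contact_force"])
w=robot.camera("wrist");d=robot.camera("side");s=robot.camera("scene")
save(w,"pics/g.png")
rs=[]
for n,p in(("w",w),("d",d),("s",s)):
    r=robot.pinpoint(p,"gate_tab")
    for x in r[:2]: print(n,np.round(x["uv"],1),round(x["confidence"],2))
    if r: rs.append(ray(p,r[0]["uv"]))
    for m in robot.trace(p,"gate_tab")[:1]:
        ys,xs=np.nonzero(m["pixels"]);print("tr",m["confidence"],xs.min(),xs.max(),ys.min(),ys.max())
    cz=np.array([0,s14,c14])
    for g in(38.8,45):
      P=np.array([514,366.5-210*c14,45+210*s14])+(82+g)*cz; print(g,P.round(),proj(p,P).round(1),proj(p,P+16*cz+[25,0,0]).round(1))
print(tri(rs));print(tri(rs[:2]));print(tri(rs[::2]))
```

```text
[515.85871592 205.03800831 266.01021132] [ 0.45984753  0.09462839 -0.25517902]
w [286.6 227.6] 0.72
tr 0.69 274 296 184 277
38.8 [514. 192. 213.] [[284.8 229.2]] [[285.  275.2]]
45 [514. 193. 219.] [[284.8 232.2]] [[285.  279.7]]
d [235.9 252.3] 0.82
tr 0.83 221 248 239 277
38.8 [514. 192. 213.] [[234.3 251.6]] [[221.5 241.6]]
45 [514. 193. 219.] [[233.8 249.5]] [[220.8 239.5]]
s [318.2 124.8] 0.84
s [180.9 295.2] 0.45
tr 0.89 306 328 113 151
38.8 [514. 192. 213.] [[319.  124.6]] [[329.3 123.8]]
45 [514. 193. 219.] [[319.7 122.3]] [[330.  121.5]]
(array([512.19780808, 191.77167978, 211.64440131]), [np.float64(1.4909038400241401), np.float64(1.2584771151299217), np.float64(0.3516287362659778)])
(array([511.51296404, 192.74587647, 213.25131894]), [np.float64(1.2749437322159205), np.float64(1.27494373221585)])
(array([512.66106215, 192.23424655, 211.29923182]), [np.float64(0.8605383077202495), np.float64(0.860538307720323)])
```

View pics/g.png

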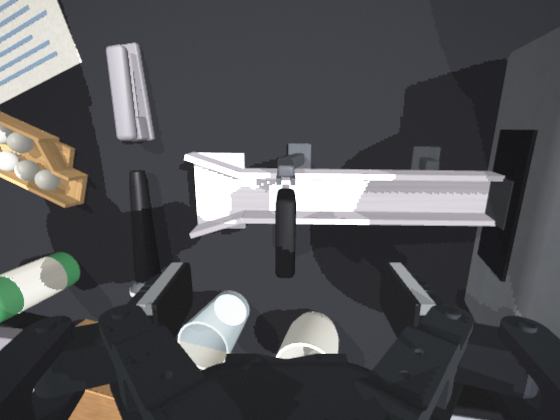

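Run:
```python
from h import *
from scipy.optimize import least_squares
w=robot.camera("wrist");d=robot.camera("side");s=robot.camera("scene")
cz=np.array([0,s14,c14]);cx=np.array([0,c14,-s14])
ms={}
for n,p in(("w",w),("d",d),("s",s)):
    m=robot.trace(p,"gate_tab")[0]["pixels"];np.save(n+".npy",m);ys,xs=np.nonzero(m);ms[n]=(p,xs.min(),xs.max()+1,ys.min(),ys.max()+1);print(n,ms[n][1:])
    f=p["frame"][ys.min()-6:ys.max()+8,xs.min()-8:xs.max()+10,::-1];cv2.imwrite(f"pics/{n}_.png",f)
def box(p,x0,y0,g):
    C=np.array([[x0,y0-210*c14,45+210*s14]+(82+g+a)*cz+b*cx+[c,0,0] for a in(-22,16) for b in(-6,6) for c in(-25,25)])
    u=proj(p,C);return u[:,0].min(),u[:,0].max(),u[:,1].min(),u[:,1].max()
def res(v):
    r=[]
    for n,idx in(("w",(0,1,3)),("d",(0,1,2)),("s",(0,1,2))):
        b=box(ms[n][0],*v);r+=[b[i]-ms[n][1+i] for i in idx]
    return r
f=least_squares(res,[514,366,42]);print(f.x,np.round(f.fun,1))
for g in(33,38.8,45):
    k=least_squares(lambda v:res([v[0],v[1],g]),[514,366]);print(g,k.x,round(k.cost,1),np.round(k.fun,1))
S=600
ims=[cv2.resize(cv2.imread(f"pics/{n}_.png"),(260,400),interpolation=cv2.INTER_CUBIC) for n in "wds"]
cv2.imwrite("pics/tabs.png",np.hstack(ims))
```

```text
w (np.int64(274), np.int64(297), np.int64(184), np.int64(280))
d (np.int64(220), np.int64(249), np.int64(239), np.int64(278))
s (np.int64(307), np.int64(330), np.int64(113), np.int64(151))
[514.47245451 366.97188705  40.06745942] [ 0.8 -1.3 -0.6 -0.8 -0.2 -0.1  0.5  1.3 -0.7]
33 [517.47719905 366.87298494] 11.0 [ 1.1 -1.8 -1.4 -1.4 -1.   1.8  0.7  1.4  2.5]
38.8 [515.01527747 366.95430013] 3.1 [ 0.9 -1.4 -0.8 -1.  -0.3  0.3  0.5  1.3 -0.1]
45 [512.34340533 367.03957834] 7.0 [ 0.6 -0.9 -0.1 -0.4  0.4 -1.4  0.3  1.1 -3. ]
```

View pics/tabs.png

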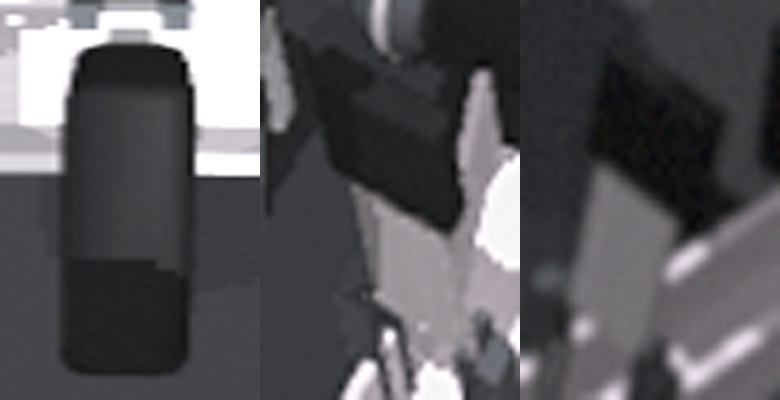

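Request:
{"name": "carry_out", "arguments": {
  "grip": [0.085,0.085,0.085,0.0,0.0,0.0,0.0,0.0],
  "linear": [
    [0.001,0,0.035],
    [0.001,0,0.068],
    [0.001,0,0.07],
    [0.001,0,0.07],
    [0.001,0,0.07],
    [0.001,0,0.07],
    [0.001,0,0.07],
    [0.001,0,0.07]
  ],
  "rot": [
    [0,0,0],
    [0,0,0],
    [0,0,0],
    [0,0,0],
    [0,0,0],
    [0,0,0],
    [0,0,0],
    [0,0,0]
  ],
  "newtons": 100
}}

```text
t: 11.82
position: [515.0, 187.6, 197.3]
ee_rot: [-0.001, 0.004, 0.993, -0.122]
contact_force: [-0.5, -1.5, 3.6]
opening: 0.125
finger_force: 97.5
```

Request:
{"name": "carry_out", "arguments": {
  "grip": [0.0,0.0,0.0],
  "linear": [
    [0,0,-0.002],
    [0,0,-0.003],
    [0,0,-0.003]
  ],
  "rot": [
    [0,0,0],
    [0,0,0],
    [0,0,0]
  ]
}}

```text
t: 12.2
position: [514.8, 187.7, 197.6]
ee_rot: [-0.002, 0.004, 0.992, -0.122]
contact_force: [6.3, -6.3, -11.8]
opening: 0.123
finger_force: 97.8
```

Run:
```python
from h import *
z=np.load("cams.npz");cz=np.array([0,s14,c14])
B={"s":((299,107),"a.png","sp","sk",(22,38)),"d":((212,233),"b.png","dp","dk",(0,0))}
for n,((c0,r0),f,P,K,_) in B.items():
    cam={"pose":z[P],"intrinsics":z[K]}
    im=cv2.resize(cv2.imread("pics/"+f),(560,420),interpolation=cv2.INTER_AREA)
    t=cv2.imread(f"pics/{n}_.png")
    m=np.load(n+".npy")[r0:r0+t.shape[0],c0:c0+t.shape[1]]
    g=t.max(2);mask=((m)&(g<60)).astype(np.uint8);mask=cv2.dilate(mask,np.ones((3,3),np.uint8))
    ys,xs=np.nonzero(mask);print(n,"tab px",xs.min()+c0,xs.max()+c0,ys.min()+r0,ys.max()+r0)
    t=t[ys.min():ys.max()+1,xs.min():xs.max()+1];mk=mask[ys.min():ys.max()+1,xs.min():xs.max()+1];o=np.array([c0+xs.min(),r0+ys.min()])
    k=4;big=cv2.resize(im,None,fx=k,fy=k,interpolation=cv2.INTER_CUBIC);T=cv2.resize(t,None,fx=k,fy=k,interpolation=cv2.INTER_CUBIC);M=cv2.resize(mk,None,fx=k,fy=k,interpolation=cv2.INTER_NEAREST)
    x0,y0=o-[15,5];x1,y1=o+[15+t.shape[1],30+t.shape[0]]
    r=cv2.matchTemplate(big[y0*k:y1*k,x0*k:x1*k],T,cv2.TM_SQDIFF,mask=cv2.merge([M]*3))
    _,_,mn,_=cv2.minMaxLoc(r);print("shift",np.array(mn)/k+[x0,y0]-o)
    A=np.array([514.5,366.8-210*c14,45+210*s14])
    for a,b in((45,0),(45,6.2),(38.8,0),(44,6),(32,0)): print(a,b,(proj(cam,A+(82+b)*cz)-proj(cam,A+(82+a)*cz)).round(1))
```

```text
s tab px 309 330 112 136
shift [-5.25 12.25]
45 0 [[-4.7 16.1]]
45 6.2 [[-4.  13.9]]
38.8 0 [[-4.  13.8]]
44 6 [[-4.  13.6]]
32 0 [[-3.3 11.3]]
d tab px 219 248 238 271
shift [-3.    9.25]
45 0 [[ 3.9 14.8]]
45 6.2 [[ 3.4 12.9]]
38.8 0 [[ 3.4 12.7]]
44 6 [[ 3.3 12.6]]
32 0 [[ 2.7 10.4]]
```

Request:
{"name": "carry_out", "arguments": {
  "grip": [0.0,0.085,0.085,0.085,0.085,0.085],
  "linear": [
    [0,0,0.003],
    [0,0,0.003],
    [0,0,0.003],
    [0,0,0.003],
    [0,0,-0.04],
    [0,0,-0.09]
  ],
  "rot": [
    [0,0,0],
    [0,0,0],
    [0,0,0],
    [0,0,0],
    [0,0,0],
    [0,0,0]
  ]
}}

```text
t: 12.95
position: [514.3, 210.3, 287.3]
ee_rot: [-0.002, 0.004, 0.993, -0.122]
contact_force: [0.7, -0.4, 0.1]
opening: 0.993
finger_force: 0.0
```

Run:
```python
from h import *
plan([([465,-330,205],pitchrot(66,0))])
```

```text
at [514.3 210.3 287.3] t 12.95 q [ 0.28  0.12  0.2   1.72 -0.23  0.3 ]
lin [0.0446, -0.5047, 0.2105] rot [-0.241, 0.0474, 0.4088] deg 27.3
```

Request:
{"name": "carry_out", "arguments": {
  "grip": [0.085,0.085,0.085,0.085,0.085,0.085,0.085,0.085],
  "linear": [
    [0.0446,-0.5047,0.2105],
    [0.0446,-0.5047,0.2105],
    [0.0446,-0.5047,0.2105],
    [0.0446,-0.5047,0.2105],
    [0.0446,-0.5047,0.2105],
    [0.0446,-0.5047,0.2105],
    [0.0446,-0.5047,0.2105],
    [0.0446,-0.5047,0.2105]
  ],
  "rot": [
    [-0.241,0.0474,0.4088],
    [-0.241,0.0474,0.4088],
    [-0.241,0.0474,0.4088],
    [-0.241,0.0474,0.4088],
    [-0.241,0.0474,0.4088],
    [-0.241,0.0474,0.4088],
    [-0.241,0.0474,0.4088],
    [-0.241,0.0474,0.4088]
  ]
}}

```text
t: 13.95
position: [469.8, -284.1, 211.7]
ee_rot: [0.001, 0.208, 0.978, 0.0]
contact_force: [0.7, 0.6, 0.0]
opening: 0.999
finger_force: 0.0
```

Run:
```python
from h import *
w=robot.camera("wrist");save(w,"pics/t.png",1.2)
for q,z in(("tray_tab",74),("tray_mouth",8),("tray",0)):
    for x in robot.pinpoint(w,q)[:2]: print(q,np.round(x["uv"],1),round(x["confidence"],2),onz(w,x["uv"],z).round(1))
s=robot.camera("scene")
for q,z in(("tray_tab",74),("tray_mouth",8),("tray",0)):
    for x in robot.pinpoint(s,q)[:1]: print("s",q,np.round(x["uv"],1),round(x["confidence"],2),onz(s,x["uv"],z).round(1))
for x in robot.recognise(w,"ball0_center"): print(np.round(x["uv"],1),round(x["confidence"],2),onz(w,x["uv"],24).round(1))
plan([])
m=robot.trace(w,"gate_tab")
```

```text
tray_tab [209.9 220.1] 0.97 [ 456.8 -353.9   74. ]
tray_mouth [390.1 207.4] 0.66 [ 537.3 -184.6    8. ]
tray [292.6 200.4] 0.72 [ 487.  -282.3    0. ]
s tray_tab [126.5 299.1] 0.95 [ 463.7 -357.9   74. ]
s tray_mouth [215.5 281. ] 0.84 [ 541.1 -191.1    8. ]
s tray [170.4 292.5] 0.91 [ 482.8 -278.6    0. ]
[240.7 221.7] 0.58 [ 480.6 -341.6   24. ]
at [ 470.8 -281.   212.2] t 14.4 q [-0.78 -0.06 -0.1   1.53  0.   -0.36]
```

View pics/t.png

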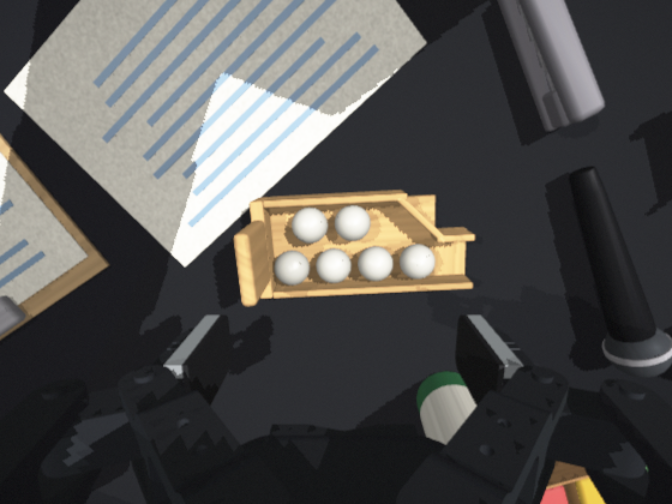

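Run:
```python
from h import *
from scipy.optimize import least_squares
w=robot.camera("wrist")   # settled pose
g=cv2.cvtColor(w["frame"],cv2.COLOR_RGB2HSV)
m=((g[:,:,1]<45)&(g[:,:,2]>110)).astype(np.uint8)
est=np.array([[292,268],[309,224],[333,266],[352,222],[375,264],[418,262]])/1.2
tr=np.array([[-57,-19],[-38,19],[-19,-19],[0,19],[19,-19],[57,-19]])
def P(v,q): 
    c,s=np.cos(v[2]),np.sin(v[2]);return np.c_[v[0]+c*q[:,0]-s*q[:,1],v[1]+s*q[:,0]+c*q[:,1]]
def fit(uv):
    f=least_squares(lambda v:(proj(w,np.c_[P(v,tr),np.full(6,23.)])-uv).ravel(),[487,-282,1.15]);return f
f=fit(est);print("picture guess",f.x,abs(f.fun).max())
pr=proj(w,np.c_[P(f.x,tr),np.full(6,23.)]);uv=[]
n,l,st,ct=cv2.connectedComponentsWithStats(m)
for e in pr:
    i=np.argmin(np.linalg.norm(ct-e,axis=1)+1e3*(st[:,4]>900)+1e3*(st[:,4]<100));uv.append(ct[i]);print(e.round(1),ct[i].round(1),st[i,4])
f=fit(np.array(uv));print(f.x[:2],np.degrees(f.x[2]),np.round(f.fun,1))
tab=P(f.x,np.array([[-81.,0],[105,-19]]));print(tab)
yaw=np.degrees(f.x[2]);t=np.r_[tab[0],55.];Q=pitchrot(yaw,0)
plan([(t+[0,0,80],Q),(t,Q)])
print(proj(w,np.array([[*P(f.x,np.array([[-81,a]]))[0],92] for a in(-28,28)])).round())
```

```text
picture guess [ 486.76318394 -277.17035412    1.20217192] 1.0032612747435223
[243.1 222.7] [240.2 222.9] 637
[257.9 187.7] [254.9 187.4] 680
[277.8 221.1] [274.8 221.3] 641
[293.7 186. ] [290.5 185.5] 679
[312.6 219.5] [309.7 219.5] 646
[347.4 217.9] [344.4 217.8] 651
[ 485.33884001 -280.12593247] 68.97885112076446 [-0.  -0.2 -0.1  0.3  0.  -0.3  0.1  0.3 -0.1 -0.1  0.1 -0. ]
[[ 456.2831254  -355.73522719]
 [ 540.73916882 -188.92942175]]
at [ 470.7 -281.3  212.2] t 14.5 q [-0.78 -0.06 -0.1   1.53  0.   -0.36]
lin [-0.0168, -0.074, 0.0771] rot [0.0008, 0.0022, -0.0503] deg 2.9
lin [-0.0166, -0.074, 0.1571] rot [0.0008, 0.0022, -0.0503] deg 2.9
[[203. 256.]
 [196. 195.]]
```

Request:
{"name": "carry_out", "arguments": {
  "grip": [0.085,0.085,0.085,0.085,0.085,0.085,0.085,0.085],
  "linear": [
    [-0.0168,-0.074,0.05],
    [-0.0168,-0.074,0.077],
    [-0.0167,-0.074,0.1],
    [-0.0166,-0.074,0.125],
    [-0.0166,-0.074,0.145],
    [-0.0166,-0.074,0.157],
    [-0.0166,-0.074,0.157],
    [-0.0166,-0.074,0.157]
  ],
  "rot": [
    [0.0008,0.0022,-0.0503],
    [0.0008,0.0022,-0.0503],
    [0.0008,0.0022,-0.0503],
    [0.0008,0.0022,-0.0503],
    [0.0008,0.0022,-0.0503],
    [0.0008,0.0022,-0.0503],
    [0.0008,0.0022,-0.0503],
    [0.0008,0.0022,-0.0503]
  ]
}}

```text
t: 15.5
position: [456.1, -356.8, 55.6]
ee_rot: [0.0, 0.183, 0.983, -0.0]
contact_force: [0.6, -0.0, 0.7]
opening: 0.995
finger_force: 0.0
```

Request:
{"name": "carry_out", "arguments": {
  "grip": [0.0,0.0,0.0,0.0,0.0,0.0],
  "linear": [
    [0,0,0],
    [0,0,0],
    [0,0,0],
    [0,0,0],
    [0,0,0],
    [0,0,0]
  ],
  "rot": [
    [0,0,0],
    [0,0,0],
    [0,0,0],
    [0,0,0],
    [0,0,0],
    [0,0,0]
  ],
  "newtons": 100
}}

```text
t: 16.25
position: [455.7, -356.4, 54.9]
ee_rot: [-0.0, 0.183, 0.983, 0.0]
contact_force: [-0.1, 1.3, 4.2]
opening: 0.132
finger_force: 98.3
```

Run:
```python
from h import *
plan([])
print(robot.get_obs()["ee_rot"])
```

```text
at [ 455.7 -356.4   54.9] t 16.25 q [-0.89  0.08 -0.25  1.24 -0.   -0.52]
[-2.08473071e-04  1.83084267e-01  9.83097192e-01  1.34556065e-04]
```

Request:
{"name": "carry_out", "arguments": {
  "grip": [0.0,0.0,0.0,0.0,0.0,0.0,0.0,0.0],
  "linear": [
    [0,0,-0.004],
    [0,0,-0.012],
    [0,0,-0.026],
    [0,0,-0.044],
    [0,0,-0.064],
    [0,0,-0.084],
    [0,0,-0.1],
    [0,0,-0.108]
  ],
  "rot": [
    [0,0,0],
    [0,0,0],
    [0,0,0],
    [0,0,0],
    [0,0,0],
    [0,0,0],
    [0,0,0],
    [0,0,0]
  ]
}}

```text
t: 17.25
position: [456.0, -356.9, 164.1]
ee_rot: [0.0, 0.183, 0.983, -0.0]
contact_force: [-0.4, 0.0, -4.4]
opening: 0.131
finger_force: 97.5
```

```bash
cat >> h.py <<'E'
def pour(M,th,yaw=90,off=(-186,19.3,47)):
    Rt=R.from_euler('z',yaw,degrees=True)*R.from_euler('y',th,degrees=True)
    return np.array(M)+Rt.apply(off),pitchrot(yaw,th)
E
python3 - <<'E'
from h import *
o=robot.get_obs();print(o["contact_force"],o["moment"],o["ee_rot"],o["opening"])
p=np.array(o["position"]);P,Q=pour([514.5,50,205],4)
from scipy.spatial.transform import Slerp
S=Slerp([0,1],R.concatenate([q2R(o["ee_rot"]),Q]))
f=[.015,.05,.11,.18,.26,.34,.42,.50]
plan([(p+(P-p)*a,S(a)) for a in f+[1]])
E
```

```text
[-0.40505204  0.00588756 -4.37759275] [-0.29110734  0.09046976  0.03937513] [ 2.35538113e-04  1.83149816e-01  9.83084948e-01 -2.73466773e-04] 0.13093889825339428
at [ 456.  -356.9  164.1] t 17.25 q [-0.89  0.04 -0.09  1.44 -0.   -0.52]
lin [0.0007, 0.0034, -0.0015] rot [0.001, -0.0002, -0.0055] deg 0.3
lin [0.0022, 0.0112, -0.005] rot [0.0034, -0.0006, -0.0184] deg 1.1
lin [0.0049, 0.0246, -0.0111] rot [0.0075, -0.0014, -0.0405] deg 2.4
lin [0.008, 0.0402, -0.0182] rot [0.0123, -0.0022, -0.0663] deg 3.9
lin [0.0115, 0.0581, -0.0262] rot [0.0178, -0.0032, -0.0957] deg 5.6
lin [0.015, 0.076, -0.0343] rot [0.0233, -0.0042, -0.1252] deg 7.3
lin [0.0186, 0.0939, -0.0424] rot [0.0288, -0.0052, -0.1547] deg 9.0
lin [0.0221, 0.1118, -0.0504] rot [0.0342, -0.0062, -0.1841] deg 10.7
lin [0.0442, 0.2236, -0.1008] rot [0.0685, -0.0124, -0.3682] deg 21.5
```

Request:
{"name": "carry_out", "arguments": {
  "grip": [0.0,0.0,0.0,0.0,0.0,0.0,0.0,0.0],
  "linear": [
    [0.0007,0.0034,-0.0015],
    [0.0022,0.0112,-0.005],
    [0.0049,0.0246,-0.0111],
    [0.008,0.0402,-0.0182],
    [0.0115,0.0581,-0.0262],
    [0.015,0.076,-0.0343],
    [0.0186,0.0939,-0.0424],
    [0.0221,0.1118,-0.0504]
  ],
  "rot": [
    [0.001,-0.0002,-0.0055],
    [0.0034,-0.0006,-0.0184],
    [0.0075,-0.0014,-0.0405],
    [0.0123,-0.0022,-0.0663],
    [0.0178,-0.0032,-0.0957],
    [0.0233,-0.0042,-0.1252],
    [0.0288,-0.0052,-0.1547],
    [0.0342,-0.0062,-0.1841]
  ]
}}

```text
t: 18.25
position: [475.6, -242.9, 213.7]
ee_rot: [-0.0, 0.091, 0.996, -0.017]
contact_force: [-0.6, -0.0, -4.2]
opening: 0.128
finger_force: 97.6
```

Run:
```python
from h import *
o=robot.get_obs()
p=np.array(o["position"]);P,Q=pour([514.5,50,205],4)
from scipy.spatial.transform import Slerp
S=Slerp([0,1],R.concatenate([q2R(o["ee_rot"]),Q]))
f=[.16,.32,.48,.64,.78,.9,.97,1]
plan([(p+(P-p)*a,S(a)) for a in f])
```

```text
at [ 475.6 -242.9  213.7] t 18.25 q [-0.7  -0.12 -0.16  1.51 -0.03 -0.52]
lin [0.0001, 0.0177, -0.0088] rot [0.0056, -0.0011, -0.0291] deg 1.7
lin [0.0002, 0.0354, -0.0176] rot [0.0112, -0.0022, -0.0582] deg 3.4
lin [0.0003, 0.053, -0.0264] rot [0.0167, -0.0033, -0.0873] deg 5.1
lin [0.0004, 0.0707, -0.0352] rot [0.0223, -0.0044, -0.1164] deg 6.8
lin [0.0005, 0.0862, -0.0429] rot [0.0272, -0.0054, -0.1419] deg 8.3
lin [0.0005, 0.0994, -0.0495] rot [0.0314, -0.0062, -0.1637] deg 9.6
lin [0.0006, 0.1072, -0.0533] rot [0.0338, -0.0067, -0.1764] deg 10.3
lin [0.0006, 0.1105, -0.055] rot [0.0349, -0.0069, -0.1819] deg 10.6
```

Request:
{"name": "carry_out", "arguments": {
  "grip": [0.0,0.0,0.0,0.0,0.0,0.0,0.0,0.0],
  "linear": [
    [0.0001,0.0177,-0.0088],
    [0.0002,0.0354,-0.0176],
    [0.0003,0.053,-0.0264],
    [0.0004,0.0707,-0.0352],
    [0.0005,0.0862,-0.0429],
    [0.0005,0.0994,-0.0495],
    [0.0006,0.1072,-0.0533],
    [0.0006,0.1105,-0.055]
  ],
  "rot": [
    [0.0056,-0.0011,-0.0291],
    [0.0112,-0.0022,-0.0582],
    [0.0167,-0.0033,-0.0873],
    [0.0223,-0.0044,-0.1164],
    [0.0272,-0.0054,-0.1419],
    [0.0314,-0.0062,-0.1637],
    [0.0338,-0.0067,-0.1764],
    [0.0349,-0.0069,-0.1819]
  ]
}}

```text
t: 19.25
position: [495.3, -133.3, 264.4]
ee_rot: [-0.0, 0.001, 0.999, -0.035]
contact_force: [0.1, -0.2, -4.4]
opening: 0.129
finger_force: 97.6
```

Run:
```python
from h import *
w=robot.camera("wrist")
v=w["frame"][:,:,::-1].copy()
cz=np.array([0,s14,c14]);cx=np.array([0,c14,-s14]);O=np.array([514.5,366.8,45])
C=lambda x,y,z:O+x*cx+z*cz-np.array([y,0,0])
o=robot.get_obs();r=q2R(o["ee_rot"]);p=np.array(o["position"])
T=lambda x,y,z:p+r.apply([y-.3,x+81,-(z-55)])
for a,b in [(C(-302,35,0),C(-302,-35,0)),(C(-302,35,30),C(-252,19,30)),(C(-302,-35,30),C(-252,-19,30)),(C(-252,19,30),C(0,19,30)),(C(-252,-19,30),C(0,-19,30)),(T(105,0,8),T(105,-38,8)),(T(76,0,34),T(105,0,34)),(T(76,-38,34),T(105,-38,34)),(T(105,-44,0),T(105,6,0))]:
    q=proj(w,[a,b]).round().astype(int);cv2.line(v,tuple(map(int,q[0])),tuple(map(int,q[1])),(0,0,255) ,1)
cv2.imwrite("pics/u.png",cv2.resize(v,None,fx=1.4,fy=1.4))
for q in("tray_mouth","inlet","channel","gate_tab"):
    for x in robot.pinpoint(w,q)[:1]: print(q,np.round(x["uv"],1),round(x["confidence"],2))
print(proj(w,[T(105,-19,8),C(-295,0,0),C(0,0,0),C(-210,0,127)]).round(1))
plan([pour([514.5,86,138],10)])
```

```text
tray_mouth [351.4 104.4] 0.53
channel [453.5 275.5] 0.33
[[572.6 264.2]
 [531.7 224.3]
 [769.7 209.9]
 [862.  281.2]]
at [ 495.1 -134.   264. ] t 19.5 q [-0.48 -0.18 -0.12  1.6  -0.06 -0.48]
lin [-0.0, 0.0482, 0.0442] rot [0.1052, -0.0008, -0.0028] deg 6.0
```

View pics/u.png

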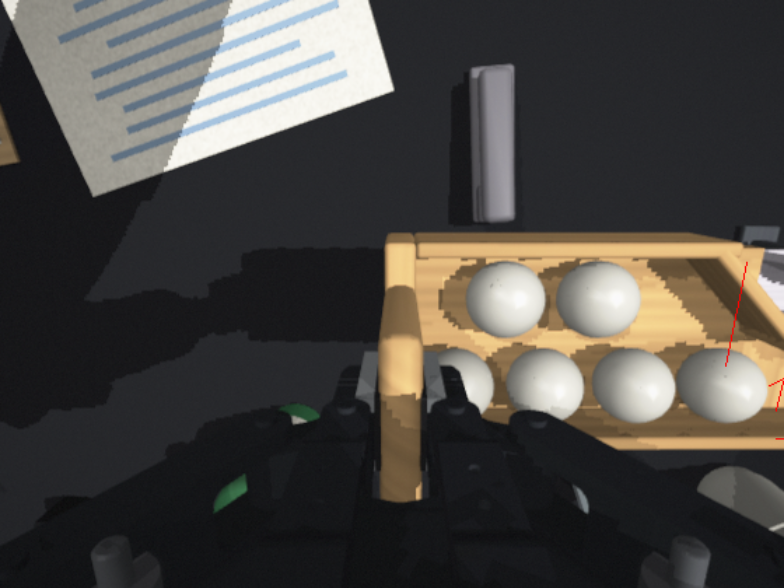

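Run:
```python
from h import *
o=robot.get_obs();p=np.array(o["position"]);P,Q=pour([514.5,86,168],10)
from scipy.spatial.transform import Slerp
S=Slerp([0,1],R.concatenate([q2R(o["ee_rot"]),Q]))
plan([(p+(P-p)*a,S(a)) for a in (.1,.3,.6,.85,1)])
```

```text
at [ 495.1 -134.   264. ] t 19.5 q [-0.48 -0.18 -0.12  1.6  -0.06 -0.48]
lin [-0.0, 0.0046, 0.0014] rot [0.0105, -0.0001, -0.0003] deg 0.6
lin [-0.0, 0.0138, 0.0043] rot [0.0316, -0.0003, -0.0008] deg 1.8
lin [-0.0, 0.0277, 0.0086] rot [0.0631, -0.0005, -0.0017] deg 3.6
lin [-0.0, 0.0392, 0.0121] rot [0.0894, -0.0007, -0.0023] deg 5.1
lin [-0.0, 0.0461, 0.0143] rot [0.1052, -0.0008, -0.0028] deg 6.0
```

Request:
{"name": "carry_out", "arguments": {
  "grip": [0.0,0.0,0.0,0.0,0.0,0.0],
  "linear": [
    [0,0.0046,0.0014],
    [0,0.0138,0.0043],
    [0,0.0277,0.0086],
    [0,0.0392,0.0121],
    [0,0.0461,0.0143],
    [0,0.0461,0.0143]
  ],
  "rot": [
    [0.0105,0,0],
    [0.0316,0,-0.001],
    [0.0631,0,-0.0017],
    [0.0894,-0.001,-0.0023],
    [0.1052,-0.001,-0.0028],
    [0.1052,-0.001,-0.0028]
  ]
}}

```text
t: 20.25
position: [495.3, -87.9, 246.6]
ee_rot: [0.0, -0.001, 0.996, -0.087]
contact_force: [1.0, 0.2, -4.2]
opening: 0.128
finger_force: 97.7
```

Run:
```python
from h import *
cz=np.array([0,s14,c14]);cx=np.array([0,c14,-s14]);O=np.array([514.5,366.8,45])
C=lambda x,y,z:O+x*cx+z*cz-np.array([y,0,0])
s=robot.camera("scene");d=robot.camera("side")
np.save("s.npy",s["frame"]);np.save("d.npy",d["frame"])
o=robot.get_obs();r=q2R(o["ee_rot"]);p=np.array(o["position"])
T=lambda x,y,z:p+r.apply([y-.3,x+81,-(z-55)])
print("mouth est",T(105,-19,8).round(1),"moment",o["moment"].round(2))
for n,c in(("s",s),("d",d)):
    for q,X in(("tray_mouth",T(105,-19,8)),("inlet",C(-295,0,0)),("channel",C(0,0,0)),("gate_tab",C(-210,0,127)),("ball0_center",T(57,-19,23))):
        print(n,q,[(np.round(x["uv"],1).tolist(),round(x["confidence"],2)) for x in (robot.recognise if "ball" in q else robot.pinpoint)(c,q)[:6]],"pred",proj(c,X).round(1)[0])
```

```text
mouth est [514.6  86.3 168.4] moment [0.06 0.03 0.07]
s tray_mouth [([342.1, 257.8], 0.33)] pred [288.4 162.7]
s inlet [([283.8, 181.1], 0.62)] pred [286.1 178.5]
s channel [([353.3, 137.8], 0.97), ([232.5, 176.4], 0.74)] pred [351.9 137.4]
s gate_tab [([319.1, 124.5], 0.96), ([253.0, 182.4], 0.17)] pred [319.9 122.3]
s ball0_center [([342.3, 246.0], 0.72), ([239.6, 195.0], 0.47), ([276.1, 165.9], 0.26), ([316.0, 125.8], 0.24)] pred [275.3 166.9]
d tray_mouth [([264.7, 240.6], 0.63), ([302.8, 189.9], 0.2)] pred [263.5 240.2]
d inlet [([261.8, 258.8], 0.84)] pred [264.8 258.2]
d channel [] pred [181.7 378.9]
d gate_tab [([234.2, 249.6], 0.73)] pred [233.4 249.5]
d ball0_center [([299.6, 187.8], 0.63), ([334.7, 272.9], 0.5)] pred [274.6 220.2]
```

Run:
```python
from h import *
plan([pour([514.5,86,z],12) for z in(160,150,140,133,129.5)])
```

```text
at [495.3 -88.8 246.8] t 20.85 q [-0.34 -0.23 -0.21  1.54 -0.16 -0.34]
lin [0.0001, 0.003, 0.0017] rot [0.0348, 0.0006, 0.0004] deg 2.0
lin [0.0001, 0.0047, 0.0116] rot [0.0348, 0.0006, 0.0004] deg 2.0
lin [0.0001, 0.0064, 0.0214] rot [0.0348, 0.0006, 0.0004] deg 2.0
lin [0.0001, 0.0077, 0.0283] rot [0.0348, 0.0006, 0.0004] deg 2.0
lin [0.0001, 0.0083, 0.0317] rot [0.0348, 0.0006, 0.0004] deg 2.0
```

Request:
{"name": "carry_out", "arguments": {
  "grip": [0.0,0.0,0.0,0.0,0.0,0.0],
  "linear": [
    [0,0.003,0.0017],
    [0,0.0047,0.0116],
    [0,0.0064,0.0214],
    [0,0.0077,0.0283],
    [0,0.0083,0.0317],
    [0,0.0083,0.0317]
  ],
  "rot": [
    [0.02,0,0],
    [0.035,0,0],
    [0.035,0,0],
    [0.035,0,0],
    [0.035,0,0],
    [0.035,0,0]
  ]
}}

```text
t: 21.6
position: [495.2, -86.1, 214.0]
ee_rot: [0.0, -0.0, 0.995, -0.105]
contact_force: [-0.3, 0.3, -4.2]
opening: 0.126
finger_force: 97.7
```

Run:
```python
from h import *
o=robot.get_obs();r=q2R(o["ee_rot"]);p=np.array(o["position"])
print(p+r.apply([-19.3,186,47]),o["contact_force"])
plan([pour([514.5,87,129],t) for t in(13,15,17,19,20.5,22,23,24)])
```

```text
[514.44216694  86.08244948 129.29612364] [-0.29880549  0.28958446 -4.19171113]
at [495.2 -86.1 214. ] t 21.6 q [-0.31 -0.25 -0.28  1.47 -0.2  -0.32]
lin [0.0, 0.0018, -0.0031] rot [0.0174, 0.0003, 0.0005] deg 1.0
lin [0.0, 0.0037, -0.0096] rot [0.0523, 0.0004, 0.0005] deg 3.0
lin [0.0, 0.0058, -0.0159] rot [0.0872, 0.0004, 0.0005] deg 5.0
lin [0.0, 0.0081, -0.0222] rot [0.1221, 0.0004, 0.0005] deg 7.0
lin [0.0, 0.01, -0.0269] rot [0.1483, 0.0004, 0.0005] deg 8.5
lin [-0.0, 0.0119, -0.0315] rot [0.1744, 0.0004, 0.0004] deg 10.0
lin [-0.0, 0.0133, -0.0345] rot [0.1919, 0.0004, 0.0004] deg 11.0
lin [-0.0, 0.0148, -0.0375] rot [0.2093, 0.0004, 0.0004] deg 12.0
```

Request:
{"name": "carry_out", "arguments": {
  "grip": [0.0,0.0,0.0,0.0,0.0,0.0,0.0],
  "linear": [
    [0,0.0018,-0.0031],
    [0,0.0037,-0.0096],
    [0,0.0058,-0.0159],
    [0,0.0081,-0.0222],
    [0,0.01,-0.0269],
    [0,0.0119,-0.0315],
    [0,0.0119,-0.0315]
  ],
  "rot": [
    [0.0174,0,0],
    [0.0523,0,0],
    [0.0872,0,0],
    [0.1221,0,0],
    [0.1483,0,0],
    [0.1744,0,0],
    [0.1744,0,0]
  ]
}}

```text
t: 22.48
position: [495.4, -67.3, 242.6]
ee_rot: [0.0, -0.001, 0.982, -0.191]
contact_force: [-0.1, 0.6, -4.5]
opening: 0.126
finger_force: 97.7
```

Run:
```python
from h import *
plan([pour([514.5,87,129],t) for t in(22.5,23,23.5,24,24.5,25,25.5,26)])
o=robot.get_obs();print(o["moment"].round(3))
```

```text
at [495.4 -67.3 242.6] t 22.48 q [-0.17 -0.24 -0.25  1.49 -0.38 -0.19]
lin [0.0002, 0.0, -0.0011] rot [0.0082, 0.0012, 0.0014] deg 0.5
lin [0.0002, 0.0005, -0.0027] rot [0.017, 0.0012, 0.0014] deg 1.0
lin [0.0002, 0.0009, -0.0043] rot [0.0257, 0.0012, 0.0014] deg 1.5
lin [0.0002, 0.0014, -0.0059] rot [0.0344, 0.0012, 0.0014] deg 2.0
lin [0.0002, 0.0018, -0.0075] rot [0.0431, 0.0012, 0.0014] deg 2.5
lin [0.0002, 0.0023, -0.0091] rot [0.0519, 0.0012, 0.0014] deg 3.0
lin [0.0002, 0.0028, -0.0107] rot [0.0606, 0.0012, 0.0013] deg 3.5
lin [0.0002, 0.0033, -0.0123] rot [0.0693, 0.0012, 0.0013] deg 4.0
[ 0.434  0.041 -0.023]
```

Request:
{"name": "carry_out", "arguments": {
  "grip": [0.0,0.0,0.0,0.0,0.0,0.0,0.0,0.0],
  "linear": [
    [0,0,-0.0011],
    [0,0.0005,-0.0027],
    [0,0.0009,-0.0043],
    [0,0.0014,-0.0059],
    [0,0.0018,-0.0075],
    [0,0.0023,-0.0091],
    [0,0.0028,-0.0107],
    [0,0.0033,-0.0123]
  ],
  "rot": [
    [0.0082,0,0],
    [0.017,0,0],
    [0.0257,0,0],
    [0.0344,0,0],
    [0.0431,0,0],
    [0.0519,0,0],
    [0.0606,0,0],
    [0.0693,0,0]
  ]
}}

```text
t: 23.48
position: [495.3, -60.1, 252.8]
ee_rot: [0.0, -0.0, 0.974, -0.225]
contact_force: [-0.8, 0.8, -2.8]
opening: 0.124
finger_force: 98.1
```

```bash
cat > balls.py <<'E'
from h import *
cz=np.array([0,s14,c14]);cx=np.array([0,c14,-s14]);O=np.array([514.5,366.8,45])
C=lambda x,y,z:O+x*cx+z*cz-np.array([y,0,0])
o=robot.get_obs();r=q2R(o["ee_rot"]);p=np.array(o["position"])
T=lambda x,y,z:p+r.apply([y-.3,x+81,-(z-55)])
def look(names=("scene","wrist")):
    for n in names:
        c=robot.camera(n);np.save(n+".npy",c["frame"])
        hits=[(np.round(x["uv"]).tolist(),round(x["confidence"],2)) for x in robot.recognise(c,"ball0_center")]
        print(n,hits)
        f=cv2.cvtColor(c["frame"],cv2.COLOR_RGB2HSV)
        for nm,pts in(("tray",[T(*q,23) for q in[(-57,-19),(-38,19),(-19,-19),(0,19),(19,-19),(57,-19)]]),("queue",[C(-19-31.8*i,0,16) for i in range(6)])):
            print(" ",nm,[(u.round().astype(int).tolist(),f[int(u[1]),int(u[0]),1:].tolist() if 0<=u[0]<560 and 0<=u[1]<420 else None) for u in proj(c,np.array(pts))])
E
python3 - <<'E'
from balls import *
print(o["t"],o["contact_force"],o["moment"]);look()
E
```

```text
23.475 [-0.78116449  0.77656812 -2.78405676] [ 0.61195824 -0.0341066  -0.00273284]
scene [([382.0, 224.0], 0.43)]
  tray [([244, 185], [108, 236]), ([238, 174], [108, 134]), ([256, 181], [100, 245]), ([249, 170], [14, 225]), ([267, 177], [102, 244]), ([278, 173], [115, 180])]
  queue [([350, 135], [20, 127]), ([344, 139], [14, 130]), ([337, 143], [12, 130]), ([331, 147], [17, 195]), ([324, 151], [15, 158]), ([316, 156], [17, 73])]
wrist [([363.0, 218.0], 0.57)]
  tray [([324, 274], [43, 18]), ([359, 213], [5, 244]), ([387, 274], [117, 189]), ([426, 213], [10, 229]), ([450, 274], [119, 216]), ([513, 274], [118, 219])]
  queue [([1254, 317], None), ([1150, 309], None), ([1054, 302], None), ([965, 295], None), ([883, 289], None), ([807, 283], None)]
```

```bash
cat >> balls.py <<'E'
def diffs(n,ref):
    c=robot.camera(n);a=cv2.absdiff(c["frame"],np.load(ref)).max(2)
    k=[proj(c,C(-19-31.8*i,0,16))[0] for i in range(9)]
    print(n,"queue diff",[round(float(cv2.getRectSubPix(a,(7,7),(float(u[0]),float(u[1]))).mean())) for u in k])
    np.save(n+"_diff.npy",a)
    return c
E
python3 - <<'E'
from balls import *
print(o["t"]);diffs("scene","s.npy");c=diffs("side","d.npy")
print([(np.round(x["uv"]).tolist(),round(x["confidence"],2)) for x in robot.recognise(c,"ball0_center")],proj(c,[C(-19-31.8*i,0,16) for i in range(6)]).round().tolist())
plan([pour([514.5,87,129],t) for t in(26.5,27.5,28.5,29.5,30.5,31.5,32,32.5)])
E
```

```text
23.675
scene queue diff [58, 10, 9, 40, 12, 3, 1, 3, 130]
side queue diff [14, 10, 11, 12, 8, 1, 1, 6, 3]
[([215.0, 322.0], 0.78)] [[186.0, 366.0], [196.0, 351.0], [206.0, 336.0], [216.0, 323.0], [225.0, 309.0], [234.0, 297.0]]
at [495.3 -60.2 252.6] t 23.82 q [-0.12 -0.23 -0.24  1.5  -0.45 -0.13]
lin [0.0001, 0.0009, -0.002] rot [0.0093, 0.0007, 0.0004] deg 0.5
lin [0.0001, 0.0018, -0.0053] rot [0.0267, 0.0007, 0.0004] deg 1.5
lin [0.0001, 0.0027, -0.0085] rot [0.0442, 0.0007, 0.0004] deg 2.5
lin [0.0001, 0.0037, -0.0117] rot [0.0616, 0.0007, 0.0004] deg 3.5
lin [0.0001, 0.0048, -0.0149] rot [0.0791, 0.0007, 0.0004] deg 4.5
lin [0.0001, 0.0059, -0.018] rot [0.0965, 0.0007, 0.0004] deg 5.5
lin [0.0001, 0.0064, -0.0196] rot [0.1053, 0.0007, 0.0004] deg 6.0
lin [0.0001, 0.007, -0.0212] rot [0.114, 0.0007, 0.0004] deg 6.5
```

Request:
{"name": "carry_out", "arguments": {
  "grip": [0.0,0.0,0.0,0.0,0.0,0.0,0.0,0.0],
  "linear": [
    [0,0.0009,-0.002],
    [0,0.0018,-0.0053],
    [0,0.0027,-0.0085],
    [0,0.0037,-0.0117],
    [0,0.0048,-0.0149],
    [0,0.0059,-0.018],
    [0,0.0064,-0.0196],
    [0,0.007,-0.0212]
  ],
  "rot": [
    [0.0093,0,0],
    [0.0267,0,0],
    [0.0442,0,0],
    [0.0616,0,0],
    [0.0791,0,0],
    [0.0965,0,0],
    [0.1053,0,0],
    [0.114,0,0]
  ]
}}

```text
t: 24.82
position: [495.3, -44.5, 268.7]
ee_rot: [0.0, -0.0, 0.96, -0.28]
contact_force: [0.8, 0.5, -3.1]
opening: 0.129
finger_force: 98.1
```

Run:
```python
from h import *
o=robot.get_obs();r=q2R(o["ee_rot"]);p=np.array(o["position"])
print(p+r.apply([-19.3,186,47]),o["contact_force"])
plan([pour([514.5,87,130],t) for t in(33,33.5,34,34.5,35,35.5,36,36.5)])
```

```text
[514.55206978  87.05933502 129.06297383] [ 0.78609702  0.47129392 -3.12492906]
at [495.3 -44.5 268.7] t 24.82 q [-0.02 -0.18 -0.2   1.54 -0.57 -0.03]
lin [0.0001, -0.0002, -0.0023] rot [0.0081, 0.0008, 0.0004] deg 0.5
lin [0.0001, 0.0003, -0.0039] rot [0.0168, 0.0008, 0.0004] deg 1.0
lin [0.0001, 0.0007, -0.0055] rot [0.0255, 0.0008, 0.0004] deg 1.5
lin [0.0001, 0.0012, -0.0071] rot [0.0343, 0.0008, 0.0004] deg 2.0
lin [0.0001, 0.0016, -0.0087] rot [0.043, 0.0008, 0.0004] deg 2.5
lin [0.0001, 0.0021, -0.0103] rot [0.0517, 0.0008, 0.0004] deg 3.0
lin [0.0001, 0.0026, -0.0119] rot [0.0604, 0.0008, 0.0004] deg 3.5
lin [0.0001, 0.0031, -0.0135] rot [0.0692, 0.0008, 0.0004] deg 4.0
```

Request:
{"name": "carry_out", "arguments": {
  "grip": [0.0,0.0,0.0,0.0,0.0,0.0,0.0,0.0],
  "linear": [
    [0,-0.0002,-0.0023],
    [0,0.0003,-0.0039],
    [0,0.0007,-0.0055],
    [0,0.0012,-0.0071],
    [0,0.0016,-0.0087],
    [0,0.0021,-0.0103],
    [0,0.0026,-0.0119],
    [0,0.0031,-0.0135]
  ],
  "rot": [
    [0.0081,0,0],
    [0.0168,0,0],
    [0.0255,0,0],
    [0.0343,0,0],
    [0.043,0,0],
    [0.0517,0,0],
    [0.0604,0,0],
    [0.0692,0,0]
  ]
}}

```text
t: 25.82
position: [495.3, -34.6, 278.5]
ee_rot: [0.0, -0.0, 0.95, -0.313]
contact_force: [-0.3, 0.7, -2.9]
opening: 0.122
finger_force: 98.2
```

Run:
```python
from balls import *
print(o["t"],o["contact_force"]);look(("wrist",));diffs("scene","s.npy")
plan([pour([514.5,87,130],t) for t in(37,38,39,40,40)])
```

```text
25.825 [-0.31141042  0.65021851 -2.91416065]
wrist []
  tray [([324, 274], [27, 19]), ([360, 213], [20, 26]), ([387, 274], [116, 90]), ([426, 213], [116, 81]), ([450, 274], [118, 214]), ([513, 274], [116, 220])]
  queue [([1630, 400], None), ([1411, 372], None), ([1232, 349], None), ([1084, 330], None), ([960, 314], None), ([853, 300], None)]
scene queue diff [57, 9, 32, 58, 61, 25, 68, 5, 85]
at [495.3 -34.6 278.4] t 25.98 q [ 0.03 -0.15 -0.17  1.57 -0.64  0.04]
lin [0.0001, 0.0004, -0.0017] rot [0.0092, 0.0009, 0.0006] deg 0.5
lin [0.0001, 0.0013, -0.0049] rot [0.0267, 0.0009, 0.0005] deg 1.5
lin [0.0001, 0.0022, -0.0081] rot [0.0441, 0.001, 0.0005] deg 2.5
lin [0.0001, 0.0032, -0.0113] rot [0.0616, 0.001, 0.0005] deg 3.5
lin [0.0001, 0.0032, -0.0113] rot [0.0616, 0.001, 0.0005] deg 3.5
```

Request:
{"name": "carry_out", "arguments": {
  "grip": [0.0,0.0,0.0,0.0,0.0,0.0,0.0],
  "linear": [
    [0,0.0004,-0.0017],
    [0,0.0013,-0.0049],
    [0,0.0022,-0.0081],
    [0,0.0032,-0.0113],
    [0,0.0032,-0.0113],
    [0,0.0032,-0.0113],
    [0,0.0032,-0.0113]
  ],
  "rot": [
    [0.0092,0,0],
    [0.0267,0,0],
    [0.0441,0,0],
    [0.0616,0,0],
    [0.0616,0,0],
    [0.0616,0,0],
    [0.0616,0,0]
  ]
}}

```text
t: 26.85
position: [495.2, -25.5, 285.6]
ee_rot: [0.0, -0.0, 0.94, -0.342]
contact_force: [-0.1, -0.2, -3.4]
opening: 0.131
finger_force: 98.2
```

Run:
```python
from balls import *
print(o["t"],o["contact_force"]);look(("wrist",));diffs("scene","s.npy")
c=diffs("side","d.npy")
print([(np.round(x["uv"]).tolist(),round(x["confidence"],2)) for x in robot.recognise(c,"ball0_center")])
plan([pour([514.5,85,z],t) for z,t in((140,38),(160,34),(185,28),(205,22),(215,16))])
```

```text
26.85 [-0.05793312 -0.1730293  -3.379326  ]
wrist [([558.0, 210.0], 0.48)]
  tray [([324, 274], [27, 19]), ([360, 213], [11, 23]), ([387, 274], [114, 94]), ([426, 213], [113, 104]), ([450, 274], [117, 218]), ([513, 274], [115, 222])]
  queue [([1829, 445], None), ([1535, 402], None), ([1310, 370], None), ([1133, 345], None), ([989, 324], None), ([870, 307], None)]
scene queue diff [56, 10, 32, 58, 61, 25, 69, 5, 69]
side queue diff [14, 11, 33, 40, 9, 6, 1, 9, 2]
[([214.0, 322.0], 0.73), ([240.0, 234.0], 0.28)]
at [495.2 -25.5 285.6] t 27.1 q [ 0.08 -0.11 -0.14  1.6  -0.7   0.1 ]
lin [0.0, -0.0093, 0.0] rot [-0.0349, 0.0008, 0.0] deg 2.0
lin [0.0, -0.0245, -0.0021] rot [-0.1047, 0.0008, 0.0] deg 6.0
lin [0.0, -0.0424, -0.0013] rot [-0.2094, 0.0008, 0.0001] deg 12.0
lin [0.0, -0.0549, 0.0035] rot [-0.3141, 0.0008, 0.0001] deg 18.0
lin [0.0, -0.059, 0.0158] rot [-0.4188, 0.0008, 0.0002] deg 24.0
```

Run:
```python
from balls import *
for n,ref in(("scene","s.npy"),("side","d.npy")):
    c=robot.camera(n);f=c["frame"];a=np.load(ref);np.save("now_"+n+".npy",f)
    xs=np.arange(-304,1,8)
    u=proj(c,[C(x,0,26) for x in xs]).round().astype(int)
    print(n);print([(int(x),f[v[1],v[0]].astype(int).tolist(),a[v[1],v[0]].astype(int).tolist()) for x,v in zip(xs,u)])
    u=proj(c,[T(x,-19,20) for x in range(-60,106,12)]).round().astype(int);print("tray",[f[v[1],v[0]].tolist() for v in u])
    u=proj(c,[T(x,19,20) for x in range(-60,50,12)]).round().astype(int);print("tray2",[f[v[1],v[0]].tolist() for v in u])
```

```text
scene
[(-304, [97, 76, 55], [102, 80, 58]), (-296, [157, 125, 89], [101, 80, 56]), (-288, [188, 152, 115], [104, 83, 58]), (-280, [186, 160, 142], [102, 80, 56]), (-272, [146, 140, 147], [102, 82, 57]), (-264, [128, 122, 128], [107, 88, 67]), (-256, [121, 116, 121], [122, 111, 111]), (-248, [117, 113, 118], [118, 112, 119]), (-240, [110, 106, 112], [113, 107, 113]), (-232, [118, 114, 120], [118, 113, 120]), (-224, [124, 120, 127], [136, 130, 137]), (-216, [113, 108, 114], [173, 165, 174]), (-208, [108, 103, 103], [145, 138, 146]), (-200, [121, 117, 114], [175, 166, 177]), (-192, [162, 158, 153], [117, 111, 117]), (-184, [102, 103, 99], [72, 71, 74]), (-176, [81, 82, 86], [78, 80, 84]), (-168, [77, 76, 78], [61, 61, 65]), (-160, [188, 183, 179], [117, 113, 119]), (-152, [227, 224, 218], [117, 110, 118]), (-144, [239, 235, 231], [117, 110, 118]), (-136, [226, 222, 215], [117, 112, 118]), (-128, [213, 207, 199], [118, 111, 117]), (-120, [219, 213, 206], [116, 112, 115]), (-112, [154, 150, 144], [112, 107, 112]), (-104, [153, 149, 142], [115, 109, 116]), (-96, [171, 167, 160], [114, 107,
[... 2196 characters left out ...]
9, 135]), (-48, [139, 136, 131], [135, 130, 136]), (-40, [142, 139, 132], [136, 130, 137]), (-32, [96, 99, 105], [110, 113, 120]), (-24, [106, 109, 116], [118, 122, 128]), (-16, [107, 113, 117], [119, 124, 130]), (-8, [111, 118, 122], [123, 129, 134]), (0, [113, 120, 126], [125, 130, 137])]
tray [[135, 106, 73], [134, 105, 71], [128, 101, 68], [125, 99, 67], [125, 98, 67], [195, 149, 98], [240, 206, 132], [202, 154, 100], [245, 221, 145], [245, 220, 145], [210, 160, 104], [246, 227, 152], [247, 237, 166], [247, 231, 156]]
tray2 [[249, 221, 143], [245, 219, 144], [89, 72, 57], [247, 222, 146], [242, 212, 138], [149, 113, 77], [249, 216, 139], [246, 227, 152], [246, 227, 152], [246, 224, 147]]
```

Request:
{"name": "carry_out", "arguments": {
  "grip": [0.0,0.0,0.0,0.0,0.0,0.0],
  "linear": [
    [0,-0.0093,0],
    [0,-0.0245,-0.0021],
    [0,-0.0424,-0.0013],
    [0,-0.0549,0.0035],
    [0,-0.059,0.0158],
    [0,-0.059,0.0158]
  ],
  "rot": [
    [-0.0349,0,0],
    [-0.1047,0,0],
    [-0.2094,0,0],
    [-0.3141,0,0],
    [-0.4188,0,0],
    [-0.4188,0,0]
  ]
}}

```text
t: 27.95
position: [495.0, -82.7, 311.6]
ee_rot: [0.0, 0.001, 0.99, -0.139]
contact_force: [-0.4, 0.1, -3.2]
opening: 0.125
finger_force: 98.4
```

Run:
```python
from h import *
from scipy.spatial.transform import Slerp
o=robot.get_obs();p=np.array(o["position"]);P=np.array([455.7,-356.4,150.]);Q=pitchrot(68.98,0)
S=Slerp([0,1],R.concatenate([q2R(o["ee_rot"]),Q]))
plan([(p+(P-p)*a,S(a)) for a in(.06,.2,.36,.52,.68,.84,.96,1)])
```

```text
at [495.  -82.7 311.6] t 27.95 q [-0.26 -0.22 -0.09  1.63 -0.27 -0.27]
lin [0.0023, -0.0131, 0.0139] rot [-0.0166, 0.0031, 0.0217] deg 1.6
lin [0.0077, -0.0437, 0.0462] rot [-0.0553, 0.0103, 0.0723] deg 5.2
lin [0.0139, -0.0787, 0.0831] rot [-0.0996, 0.0186, 0.1302] deg 9.4
lin [0.0201, -0.1136, 0.1201] rot [-0.1438, 0.0268, 0.188] deg 13.6
lin [0.0263, -0.1486, 0.157] rot [-0.188, 0.0351, 0.2459] deg 17.8
lin [0.0325, -0.1836, 0.194] rot [-0.2323, 0.0434, 0.3037] deg 22.0
lin [0.0371, -0.2098, 0.2217] rot [-0.2655, 0.0496, 0.3471] deg 25.2
lin [0.0386, -0.2185, 0.2309] rot [-0.2765, 0.0516, 0.3616] deg 26.2
```

Request:
{"name": "carry_out", "arguments": {
  "grip": [0.0,0.0,0.0,0.0,0.0,0.0,0.0,0.0],
  "linear": [
    [0.0023,-0.0131,0.0139],
    [0.0077,-0.0437,0.0462],
    [0.0139,-0.0787,0.0831],
    [0.0201,-0.1136,0.1201],
    [0.0263,-0.1486,0.157],
    [0.0325,-0.1836,0.194],
    [0.0371,-0.2098,0.2217],
    [0.0386,-0.2185,0.2309]
  ],
  "rot": [
    [-0.0166,0.0031,0.0217],
    [-0.0553,0.0103,0.0723],
    [-0.0996,0.0186,0.1302],
    [-0.1438,0.0268,0.188],
    [-0.188,0.0351,0.2459],
    [-0.2323,0.0434,0.3037],
    [-0.2655,0.0496,0.3471],
    [-0.2765,0.0516,0.3616]
  ]
}}

```text
t: 28.95
position: [455.8, -355.2, 147.5]
ee_rot: [-0.002, 0.182, 0.983, 0.0]
contact_force: [0.3, 1.3, -3.2]
opening: 0.132
finger_force: 98.3
```

Run:
```python
from h import *
plan([([455.7,-356.4,z],pitchrot(68.98,0)) for z in(140,110,85,70,62,58,57)])
```

```text
at [ 455.8 -355.2  147.5] t 28.95 q [-0.89  0.04 -0.12  1.41 -0.   -0.52]
lin [-0.0003, -0.0012, 0.0075] rot [0.0002, -0.0041, 0.0012] deg 0.2
lin [-0.0005, -0.0012, 0.0375] rot [0.0002, -0.0041, 0.0012] deg 0.2
lin [-0.0006, -0.0012, 0.0625] rot [0.0002, -0.0041, 0.0012] deg 0.2
lin [-0.0006, -0.0012, 0.0775] rot [0.0002, -0.0041, 0.0012] deg 0.2
lin [-0.0007, -0.0012, 0.0855] rot [0.0002, -0.0041, 0.0012] deg 0.2
lin [-0.0007, -0.0012, 0.0895] rot [0.0002, -0.0041, 0.0012] deg 0.2
lin [-0.0007, -0.0012, 0.0905] rot [0.0002, -0.0041, 0.0012] deg 0.2
```

Request:
{"name": "carry_out", "arguments": {
  "grip": [0.0,0.0,0.0,0.0,0.0,0.0,0.0,0.0],
  "linear": [
    [0,-0.001,0.0075],
    [0,-0.001,0.03],
    [0,-0.001,0.0525],
    [0,-0.001,0.0705],
    [0,-0.001,0.082],
    [0,-0.001,0.0875],
    [0,-0.001,0.09],
    [0,-0.001,0.09]
  ],
  "rot": [
    [0,-0.004,0],
    [0,-0.004,0],
    [0,-0.004,0],
    [0,-0.004,0],
    [0,-0.004,0],
    [0,-0.004,0],
    [0,-0.004,0],
    [0,-0.004,0]
  ]
}}

```text
t: 29.95
position: [456.7, -355.6, 60.1]
ee_rot: [0.002, 0.181, 0.984, -0.0]
contact_force: [0.1, 0.0, -2.6]
opening: 0.127
finger_force: 98.3
```

Run:
```python
from h import *
plan([([455.7,-356.4,54.9],pitchrot(68.98,0))]);print(robot.get_obs()["contact_force"],robot.get_obs()["moment"])
```

```text
at [ 456.7 -355.6   60.1] t 29.95 q [-0.89  0.08 -0.24  1.25  0.   -0.53]
lin [0.0007, -0.0011, 0.0052] rot [-0.0, 0.0042, 0.0034] deg 0.3
[ 0.08462835  0.02035162 -2.550463  ] [-0.13387295  0.10307117 -0.04378584]
```

Request:
{"name": "carry_out", "arguments": {
  "grip": [0.0,0.0,0.0,0.0],
  "linear": [
    [0,0,0.002],
    [0,0,0.0035],
    [0,0,0.0045],
    [0,0,0.005]
  ],
  "rot": [
    [0,0,0],
    [0,0.004,0],
    [0,0.004,0],
    [0,0.004,0]
  ]
}}

```text
t: 30.45
position: [456.6, -355.5, 54.9]
ee_rot: [-0.0, 0.181, 0.984, 0.0]
contact_force: [-1.7, 0.9, 2.3]
opening: 0.127
finger_force: 99.2
```

Request:
{"name": "carry_out", "arguments": {
  "grip": [0.02,0.04,0.085,0.085,0.085,0.085,0.085,0.085],
  "linear": [
    [0,0,0],
    [0,0,0],
    [0,0,0],
    [0,0,0],
    [0,0,-0.02],
    [0,0,-0.06],
    [0,0,-0.11],
    [0,0,-0.15]
  ],
  "rot": [
    [0,0,0],
    [0,0,0],
    [0,0,0],
    [0,0,0],
    [0,0,0],
    [0,0,0],
    [0,0,0],
    [0,0,0]
  ]
}}

```text
t: 31.45
position: [456.9, -355.8, 208.5]
ee_rot: [0.001, 0.181, 0.984, -0.001]
contact_force: [0.5, 0.9, -1.0]
opening: 0.996
finger_force: 0.0
```

Run:
```python
from balls import *
s=robot.camera("scene");d=robot.camera("side")
xs=np.arange(-240,1,8)
for n,c,ref in(("scene",s,"s.npy"),("side",d,"d.npy")):
    f=c["frame"];u=proj(c,[C(x,0,26) for x in xs]).round().astype(int)
    print(n,[(int(x),int(f[v[1],v[0],0])-int(f[v[1],v[0],2])) for x,v in zip(xs,u)])
    for q in("tray_tab","tray_mouth","gate_tab","bottle","tumbler","beaker","stapler","microphone"):
        print(q,[(np.round(x["uv"]).tolist(),round(x["confidence"],2)) for x in robot.pinpoint(c,q)[:1]])
    print([(np.round(x["uv"]).tolist(),round(x["confidence"],2)) for x in robot.recognise(c,"ball0_center")])
Q=R.from_euler('z',69,degrees=True);t=np.array([486,-279.5,0])
print(proj(s,[t+Q.apply([-81,0,74]),t+Q.apply([105,-19,8])]).round(),proj(d,[t+Q.apply([-81,0,74]),t+Q.apply([105,-19,8])]).round(), proj(s,C(-210,0,127)),proj(d,C(-210,0,127)))
print(o["t"],o["position"])
```

```text
scene [(-240, 0), (-232, -3), (-224, -1), (-216, 1), (-208, 4), (-200, 7), (-192, 11), (-184, 5), (-176, -2), (-168, -3), (-160, 10), (-152, 14), (-144, 9), (-136, 11), (-128, 10), (-120, 11), (-112, 9), (-104, 7), (-96, 8), (-88, 9), (-80, 9), (-72, 9), (-64, 10), (-56, 9), (-48, 7), (-40, 8), (-32, 10), (-24, 8), (-16, 9), (-8, 5), (0, -5)]
tray_tab []
tray_mouth [([214.0, 280.0], 0.61)]
gate_tab [([321.0, 122.0], 0.58)]
bottle [([234.0, 348.0], 0.55)]
tumbler [([340.0, 258.0], 0.73)]
beaker [([379.0, 231.0], 0.65)]
stapler [([211.0, 216.0], 0.93)]
microphone [([274.0, 270.0], 0.62)]
[([344.0, 137.0], 0.71), ([331.0, 149.0], 0.45), ([318.0, 131.0], 0.18)]
side [(-240, 0), (-232, 1), (-224, 2), (-216, -1), (-208, 0), (-200, 0), (-192, -1), (-184, 9), (-176, 2), (-168, 7), (-160, 1), (-152, 9), (-144, 3), (-136, 5), (-128, 0), (-120, 8), (-112, 10), (-104, 10), (-96, 8), (-88, 10), (-80, 13), (-72, 10), (-64, 7), (-56, 8), (-48, 10), (-40, 10), (-32, -8), (-24, -10), (-16, -10), (-8, -12), (0, -13)]
tray_tab [([362.0, 191.0], 0.94)]
tray_mouth [([309.0, 229.0], 0.91)]
gate_tab [([236.0, 251.0], 0.77)]
bottle [([277.0, 204.0], 0.86)]
tumbler [([228.0, 313.0], 0.6)]
beaker [([160.0, 290.0], 0.57)]
stapler [([336.0, 278.0], 0.63)]
microphone [([259.0, 247.0], 0.6)]
[([215.0, 323.0], 0.59)]
[[126. 296.]
 [216. 280.]] [[363. 190.]
 [307. 230.]] [[319.92765554 122.32464809]] [[233.44413576 249.46837067]]
31.45 [ 456.87838769 -355.75289854  208.52761373]
```

```bash
python3 -c "
from workcell import robot
print(robot.finish_job())"
```

```text
the job is handed in; nothing more can be done
None
```

I handed the job in at about 33 s: the gate is up, the tray is empty, flat and released at its starting spot, and colour samples along the channel fit six balls queued at the machine. I'm least sure the gate is fully up: it moved about 39 mm, not 45, before holding firm against a 51 N pull. In the final pictures it looked close to its top stop.

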